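# Proof-pull the press-fit knobs of the heater blocks

### The arm

A 7-joint arm with a two-finger parallel gripper is mounted at the origin on a cart in front of the work surface, level with it; the furniture and walls round the work are solid. World frame = base frame: x ahead of the robot, y to its left, z up, the work surface at z = 0. Lengths are in m, angles in rad, forces in N, time in s.
With the tool pointing down it reaches from about 0.425 to 0.875 m from the base axis. Payload 4.7 kg.
Tool frame: the origin (TCP) lies at the very end of the fingers, on their centre line; the grasp point (between the pads) lies arm.grasp_offset behind it (arm.grasp_offset is the distance from the TCP to the grasp point, in m); x points along the fingers, y is the direction in which the jaws open and shut, and the axes are right-handed (so a half turn about x gives the same grasp; the last joint's range is limited). The gripper opens to 85 mm and grips with 20 to 120 N. Pads are 22 mm wide; open, the fingers measure 114 mm over their backs; the gripper's body (76 mm by 85 mm) begins 54 mm behind the grasp point. The pads swing forward as they close: fully open they stand 13 mm farther back than shut.
Start: joints at [1.266, 0.321, -0.07, 1.45, 0.023, 1.371, -0.057], TCP at [0.204, -0.617, 0.231] pointing down, gripper open.
Joint ranges: [-2.86, 2.86], [-0.3, 2.09], [-1.38, 1.24], [0.06, 2.45], [-1.56, 4.7], [0.09, 2.05], [-2.69, 2.69]. Speed limits (rad/s): [2.57, 2.57, 3.14, 3.14, 3.14, 3.14, 3.14].

### API

Orientations are given as a unit quaternion [x, y, z, w].
In Python, from cell import arm gives the robot as it stands.
- The arm moves only by the tool move_arm, never from a script. Its argument "steps" is one flat list of numbers, 5 for each row, row after row: the shift along the tool's x, y, z in m, then the turn about the tool's x in rad, then the finger opening in m, from 0 to 0.0854. In form: [x, y, z, yaw, gripper, x, y, z, yaw, gripper, ...]. A call has 1 to 5 rows; each row shifts and turns the commanded pose from where the row before left it, along the tool's axes as they then stand; what a row does not reach is not made up. A row lasts 1/10 s, in which the tool goes at most 50 mm and 8.59 degrees, less where a joint would pass 70% of its speed; a pose out of reach is approached as far as the arm can. A call with a gripper value outside its range is refused whole. The fingers move at their own pace and stop on an object; "newtons" is the grip in N (left out, the last holds). Time passes only in rows, so rows that do not move let the fingers close. It gives the time, the measured TCP pose, the force and the opening at its end, in the units of the state.
- arm.read_state(): the state, without advancing time (a new reading comes with each control period).
- arm.grab_frame(name): name is "scene" or "side" or "wrist"; returns a dict with "color" (384x512x3 uint8, red, green, blue), "range_z" (384x512 float32, m along the optical axis (not along the pixel's ray), 0 where there is no reading), "camera_matrix" (3x3 intrinsics, pixels), "extrinsics" (4x4, takes a point from camera to world coordinates). Camera axes: x right, y down, z forward; pixel columns grow to the right and rows downward; lengths in m; the calibration is good to about 2 mm. A picture is of the moment at which its call begins.
- arm.job_done(): hands the job in, once; it reports no verdict.
The state is a dict: "clock": time; "q": joint angles; "qd": joint speeds; "tau": joint torques, N m; "ee_pos": TCP position; "eef_rot": TCP orientation; "contact_force": force on the tool from outside, world axes, zero at the start; "ft_torque": the same for the moment, N m; "width": opening from 0.0 (shut) to 1.0 (fully open).
Only numpy, scipy, OpenCV 4.12 (cv2) and the standard library are available. Lean on these libraries where they do the work, as an engineer would, in place of code of your own. Each camera call takes 0.05 s, during which the arm holds its last target. There are 200 camera calls.

### The job

Proof-test the pull knobs of the two or three aluminium heater blocks on the left, taking the block with the fewest wells first and the one with the most wells last: set the block upright in the cradle of the pull gauge with its knob out through the slot, draw the knob towards you with slowly rising pull until the gauge's pointer stands between the two tall fins and keep it there for about a second, never going well past the second fin; if the knob slides out of its block by a centimetre before that, stop and count it as failed. Let the cradle back fully home, then stand blocks whose knob held in the tray with the solid lip and blocks whose knob slipped in the perforated, wire-railed tray. Leave the other things on the bench where they are.

Things in the scene. Friction and masses are not known exactly. Their poses are not given: they have to be found in the camera images.
- block1_a: aluminium heater block, 44 x 44 x 44 mm, about 0.25 kg, with one large well (29 mm) in its top and a black knob pressed into its -x face. Looks like block1_b; at most one of the two is there, and only the pull shows whether its knob holds. Origin: centre of its underside; z up, the knob points along its -x. Grip it across its y faces
- knob1_a (a joint): travel of block1_a's knob out of the block (m): 0 home, 0.018 at most. A sound knob stays at 0; a bad one slides out at 5 to 6 N. Grip: flat-sided bar 32 mm long (x), 14 wide (y), 16 high, its middle 24 mm above the underside and 56 mm (plus this value) from the block's centre along -x; flange 28 mm across outside it, 18 mm of bare 10 mm shank inside it
- block1_b: aluminium heater block, 44 x 44 x 44 mm, about 0.25 kg, with one large well (29 mm) in its top and a black knob pressed into its -x face. Looks like block1_a; at most one of the two is there, and only the pull shows whether its knob holds. Origin: centre of its underside; z up, the knob points along its -x. Grip it across its y faces
- knob1_b (a joint): travel of block1_b's knob out of the block (m): 0 home, 0.018 at most. A sound knob stays at 0; a bad one slides out at 5 to 6 N. Grip: flat-sided bar 32 mm long (x), 14 wide (y), 16 high, its middle 24 mm above the underside and 56 mm (plus this value) from the block's centre along -x; flange 28 mm across outside it, 18 mm of bare 10 mm shank inside it
- block2_a: aluminium heater block, 44 x 44 x 44 mm, about 0.25 kg, with two wells (14.5 mm) side by side in its top and a black knob pressed into its -x face. Looks like block2_b; at most one of the two is there, and only the pull shows whether its knob holds. Origin: centre of its underside; z up, the knob points along its -x. Grip it across its y faces
- knob2_a (a joint): travel of block2_a's knob out of the block (m): 0 home, 0.018 at most. A sound knob stays at 0; a bad one slides out at 5 to 6 N. Grip: flat-sided bar 32 mm long (x), 14 wide (y), 16 high, its middle 24 mm above the underside and 56 mm (plus this value) from the block's centre along -x; flange 28 mm across outside it, 18 mm of bare 10 mm shank inside it
- block2_b: aluminium heater block, 44 x 44 x 44 mm, about 0.25 kg, with two wells (14.5 mm) side by side in its top and a black knob pressed into its -x face. Looks like block2_a; at most one of the two is there, and only the pull shows whether its knob holds. Origin: centre of its underside; z up, the knob points along its -x. Grip it across its y faces
- knob2_b (a joint): travel of block2_b's knob out of the block (m): 0 home, 0.018 at most. A sound knob stays at 0; a bad one slides out at 5 to 6 N. Grip: flat-sided bar 32 mm long (x), 14 wide (y), 16 high, its middle 24 mm above the underside and 56 mm (plus this value) from the block's centre along -x; flange 28 mm across outside it, 18 mm of bare 10 mm shank inside it
- block4_a: aluminium heater block, 44 x 44 x 44 mm, about 0.25 kg, with four wells (12.5 mm) in a square in its top and a black knob pressed into its -x face. Looks like block4_b; at most one of the two is there, and only the pull shows whether its knob holds. Origin: centre of its underside; z up, the knob points along its -x. Grip it across its y faces
- knob4_a (a joint): travel of block4_a's knob out of the block (m): 0 home, 0.018 at most. A sound knob stays at 0; a bad one slides out at 5 to 6 N. Grip: flat-sided bar 32 mm long (x), 14 wide (y), 16 high, its middle 24 mm above the underside and 56 mm (plus this value) from the block's centre along -x; flange 28 mm across outside it, 18 mm of bare 10 mm shank inside it
- block4_b: aluminium heater block, 44 x 44 x 44 mm, about 0.25 kg, with four wells (12.5 mm) in a square in its top and a black knob pressed into its -x face. Looks like block4_a; at most one of the two is there, and only the pull shows whether its knob holds. Origin: centre of its underside; z up, the knob points along its -x. Grip it across its y faces
- knob4_b (a joint): travel of block4_b's knob out of the block (m): 0 home, 0.018 at most. A sound knob stays at 0; a bad one slides out at 5 to 6 N. Grip: flat-sided bar 32 mm long (x), 14 wide (y), 16 high, its middle 24 mm above the underside and 56 mm (plus this value) from the block's centre along -x; flange 28 mm across outside it, 18 mm of bare 10 mm shank inside it
- gauge: pull gauge fixed to the bench, bed 195 x 128 mm, grey spring housing (top at 48 mm) at its +x end. Origin: on the bench under the centre of the cradle at rest; the cradle is pulled out along its -x, towards the robot; z up. On its +y side a scale rail (top at 22 mm) carries two tall steel fins, tops at 42 mm, 8 mm apart: they mark the proof pull
- cradle (a joint): travel of the gauge's sprung cradle along the gauge's -x (m): 0 at rest, 0.042 at most. Spring: 2 N at rest, 10 N at 0.020, 13 N at 0.028, and it draws the cradle back home. The cradle's pointer is level with the first fin at 0.020 and with the second at 0.028; beyond 0.034 the gauge is overloaded
- cradle_floor (a point): centre of the cradle's pocket floor, 16 mm above the bench; moves with the cradle, axes as the gauge. Pocket 52 (x) x 50 mm, open on top: back wall at +x and two cheeks at -x about 32 mm high, 8 mm thick, their tops sloped as lead-ins; a 19 mm slot between the cheeks for the knob's shank; side lips only 7 mm high, so a block gripped across its y faces, knob to -x, can be lowered in
- lip_tray: steel tray with a solid upturned sheet lip all round, outside 96 mm (x) x 212 mm (y), floor 4 mm thick, lip 4 mm thick, top at 12 mm; for sound blocks. Room for three side by side along y, knobs overhanging the lip. Fixed. Origin: centre of its underside. It and the wire tray may swap places
- wire_tray: steel tray with a perforated floor (rows of 14 mm holes), edged with a thin round wire rail on little posts, 96 mm (x) x 212 mm (y), floor 4 mm thick, rail 5 mm thick, top at 12 mm; for blocks whose knob slipped. Room for three side by side along y, knobs overhanging the rail. Fixed. Origin: centre of its underside. It and the lip tray may swap places
- beaker: white plastic beaker, 69 mm wide, 83 mm tall, on the right; not part of the job. Origin: centre of its underside
- bench_timer: small digital timer, 72 x 66 x 21 mm, on the right; not part of the job. Origin: centre of its underside
- tape_roll: roll of tape lying flat, 104 mm across, 25 mm high, at the far left (absent when there is a four-well block); not part of the job. Origin: centre of its underside

How it is judged:
By the outcome, as a careful person would: the job done as asked, in the order asked, and still so for the second after the job is handed in, with the robot touching nothing.
Of block1_a, block1_b only 1 to 1 are there at a start; the rules pass over those that are not, and their reading is None.
Of block2_a, block2_b only 1 to 1 are there at a start; the rules pass over those that are not, and their reading is None.
Of block4_a, block4_b, tape_roll only 1 to 1 are there at a start; the rules pass over those that are not, and their reading is None.
At some moment in a run one of block1_a, block1_b, block2_a, block2_b, block4_a, block4_b may be knocked a few centimetres aside while the robot is not near it.
It also fails if it takes over 210 s, if anything falls off the work surface, if the arm or the gripper's body presses on something with over 40 N, if the wrist force passes 120 N, or if a joint passes its speed limit or range.

## Working session

There is one attempt and no reset: what is moved stays moved. The work goes in short steps, Python scripts to look and compute and a tool call to move; the robot and the scene stay as the last step left them, time stands still between calls to the robot, and variables do not carry over. Pictures are saved under pics/ and viewed, about 12 in all and at most 16, crops included, and the job is handed in when it is done.

Besides the shell and the picture viewer there is one more tool, called after "Call:" as name(argument=value, ...) on one line, values as JSON. move_arm: Moves the arm, as the interface text tells. Its arguments: {"type":"object","properties":{"steps":{"type":"array"},"newtons":{"type":"number"}},"required":["steps"]}

```bash
ls; mkdir -p pics; cat > h.py <<'E'
import numpy as np, cv2
from cell import arm
def grab(n):
    f=arm.grab_frame(n); np.savez(f'/tmp/{n}.npz',**{k:np.asarray(v) for k,v in f.items()}); return f
def pts(f):
    z=f['range_z']; K=f['camera_matrix']; T=f['extrinsics']
    v,u=np.mgrid[:z.shape[0],:z.shape[1]]
    p=np.stack([(u-K[0,2])/K[0,0]*z,(v-K[1,2])/K[1,1]*z,z],-1)
    w=p@T[:3,:3].T+T[:3,3]; w[z<=0]=np.nan; return w
def save(f,name): cv2.imwrite(f'pics/{name}.png',f['color'][:,:,::-1])
def st():
    s=arm.read_state(); print({k:(np.round(v,4).tolist()) for k,v in s.items() if k in('clock','q','ee_pos','eef_rot','contact_force','width')})
    return s
E
python3 - <<'E'
from h import *
s=st(); print(arm.grasp_offset)
a=grab('scene');b=grab('side')
save(a,'a');save(b,'b')
for n,f in(('scene',a),('side',b)): print(n,np.round(f['extrinsics'],3).tolist(),np.round(f['camera_matrix'],1).tolist())
cv2.imwrite('pics/ab.png',cv2.resize(np.vstack([a['color'],b['color']])[:,:,::-1],None,fx=.78,fy=.78))
E
```

```text
pics
{'clock': 0.0, 'q': [1.2661, 0.3218, -0.0701, 1.4517, 0.0226, 1.3708, -0.0569], 'ee_pos': [0.2035, -0.6167, 0.2302], 'eef_rot': [-0.698, -0.1129, 0.6983, -0.1116], 'contact_force': [0.0492, -0.4668, -0.2246], 'width': 1.0024}
0.0187
scene [[0.986, 0.08, -0.144, 0.68], [0.165, -0.48, 0.862, -0.981], [-0.001, -0.874, -0.486, 0.618], [0.0, 0.0, 0.0, 1.0]] [[369.4, 0.0, 258.0], [0.0, 369.4, 182.7], [0.0, 0.0, 1.0]]
side [[-0.334, -0.409, 0.85, -0.573], [-0.943, 0.134, -0.306, 0.386], [0.011, -0.903, -0.43, 0.581], [0.0, 0.0, 0.0, 1.0]] [[346.5, 0.0, 256.3], [0.0, 346.5, 192.9], [0.0, 0.0, 1.0]]
```

View pics/a.png

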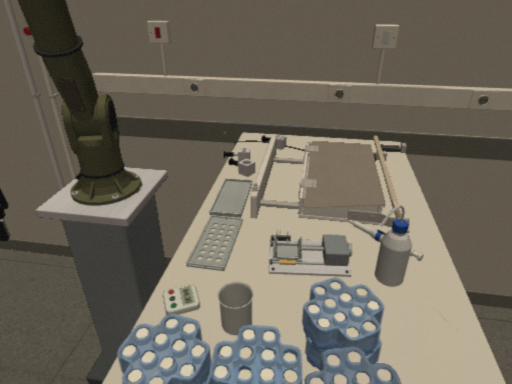

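View pics/b.png

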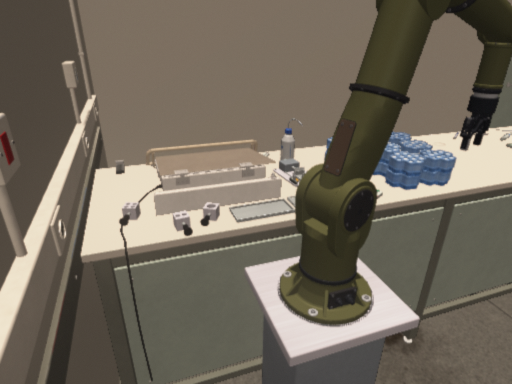

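The scene view shows three blocks at about (245,158), (247,167) and (280,143), the gauge at (310,250), the solid tray at (232,196) and the perforated tray at (217,241). The side view shows the blocks at (131,210), (181,219) and (211,210). Next I'll measure them.

```bash
python3 - <<'E'
from h import *
a=dict(np.load('/tmp/scene.npz'));b=dict(np.load('/tmp/side.npz'))
A=pts(a);B=pts(b)
for n,P,L in(('scene',A,[(238,153),(245,158),(246,168),(280,143),(266,139),(232,163),(232,196),(217,241),(285,250),(335,250),(270,267),(347,270),(256,200),(180,298),(237,300)]),
 ('side',B,[(131,209),(124,219),(181,219),(187,231),(211,209),(205,221),(262,210),(240,190)])):
    for u,v in L: print(n,u,v,np.round(P[v,u],3))
# top-down map 
def topdown(P,C,x0,x1,y0,y1,r):
    H=int((x1-x0)/r);W=int((y1-y0)/r);im=np.zeros((H,W,3),np.uint8);zb=np.full((H,W),-9.)
    q=P.reshape(-1,3);c=C.reshape(-1,3)
    m=np.isfinite(q[:,0])&(q[:,2]<.15)&(q[:,2]>-.02)
    q=q[m];c=c[m];o=np.argsort(q[:,2]);q=q[o];c=c[o]
    i=((x1-q[:,0])/r).astype(int);j=((y1-q[:,1])/r).astype(int)
    k=(i>=0)&(i<H)&(j>=0)&(j<W);im[i[k],j[k]]=c[k];return im
I=[topdown(P,f['color'],.3,1.0,-.5,.7,.003) for P,f in((A,a),(B,b))]
c1=cv2.resize(a['color'][125:275,200:360],None,fx=3,fy=3,interpolation=2)
c2=cv2.resize(b['color'][190:240,110:230],None,fx=4,fy=4,interpolation=2)
W=c1.shape[1]
out=np.vstack([c1,cv2.resize(c2,(W,int(W*50/120)))])
cv2.imwrite('pics/c.png',cv2.resize(out,None,fx=.9,fy=.9)[:600,:,::-1])
E
```

```text
scene 238 153 [0.397 0.255 0.042]
scene 245 158 [0.433 0.209 0.045]
scene 246 168 [0.448 0.15  0.035]
scene 280 143 [0.539 0.407 0.029]
scene 266 139 [0.477 0.438 0.029]
scene 232 163 [0.386 0.201 0.025]
scene 232 196 [0.43  0.007 0.005]
scene 217 241 [ 0.441 -0.221  0.001]
scene 285 250 [ 0.626 -0.248  0.017]
scene 335 250 [ 0.747 -0.268  0.049]
scene 270 267 [ 0.597 -0.309  0.01 ]
scene 347 270 [ 0.778 -0.293  0.014]
scene 256 200 [ 0.526 -0.098  0.063]
scene 180 298 [ 0.422 -0.447  0.021]
scene 237 300 [ 0.547 -0.447  0.036]
side 131 209 [0.51  0.434 0.04 ]
side 124 219 [0.457 0.456 0.035]
side 181 219 [0.393 0.288 0.039]
side 187 231 [0.337 0.279 0.026]
side 211 209 [0.42  0.186 0.043]
side 205 221 [0.374 0.216 0.029]
side 262 210 [0.427 0.005 0.006]
side 240 190 [0.507 0.06  0.055]
```

View pics/c.png

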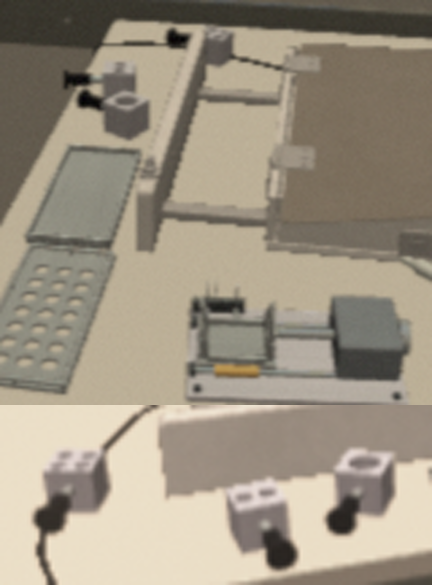

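The crop shows that the blocks have one well (scene 125,112 in crop), two wells (118,78) and four wells (218,45), the last one by the frame. The gauge is at lower right with its fins on the far (+y) side. Next step: fit the poses and plan the approach.

```bash
cat >> h.py <<'E'
from scipy.spatial.transform import Rotation as R
def plan(x,y,z,head=None):
    """deltas in tool axes to TCP target; head = world angle of tool y axis (mod pi)"""
    s=arm.read_state();M=R.from_quat(s['eef_rot']).as_matrix();p=np.array(s['ee_pos'])
    d=M.T@(np.array([x,y,z])-p)
    h=np.arctan2(M[1,1],M[0,1])
    print('tcp',np.round(p,4),'tooly deg',round(np.degrees(h),1),'toolx',np.round(M[:,0],3),'tool d',np.round(d,4),'norm',round(np.linalg.norm(d),3))
    if head is not None:
        e=(head-h+np.pi/2)%np.pi-np.pi/2
        print('yaw (after/before; sign for tool x down) ',round(-e,3))
def rect(P,box,z0,z1):
    q=P[(P[...,0]>box[0])&(P[...,0]<box[1])&(P[...,1]>box[2])&(P[...,1]<box[3])&(P[...,2]>z0)&(P[...,2]<z1)]
    r=cv2.minAreaRect((q[:,:2]*1000).astype(np.float32)) if len(q)>4 else None
    return len(q),np.round(np.median(q,0),3) if len(q) else None,r
E
python3 - <<'E'
from h import *
a=dict(np.load('/tmp/scene.npz'));b=dict(np.load('/tmp/side.npz'))
A=pts(a);B=pts(b)
for nm,box in(('b1',(.39,.48,.12,.215)),('b2',(.37,.46,.23,.31)),('b4',(.48,.58,.37,.46))):
  for P in(A,B): print(nm,rect(P,box,.036,.05))
for nm,box in(('knobs',(.3,.40,.15,.31)),('k4',(.42,.49,.40,.5))):
  for P in(A,B): print(nm,rect(P,box,.015,.04))
for P,n in((A,'scene'),(B,'side')):
  print(n,'trays',rect(P,(.36,.5,-.115,.12),.002,.016),rect(P,(.36,.5,-.35,-.115),.002,.016))
  print('gauge bed',rect(P,(.55,.85,-.36,-.15),.006,.014),'housing',rect(P,(.6,.85,-.36,-.15),.045,.052))
plan(.45,-.3,.23); plan(.43,.17,.2,0.3)
E
```

```text
b1 (95, array([0.443, 0.177, 0.043]), ((440.96771240234375, 179.44363403320312), (46.426570892333984, 48.40602111816406), 63.64409255981445))
b1 (119, array([0.436, 0.182, 0.044]), ((442.5895690917969, 181.43336486816406), (44.422847747802734, 50.553733825683594), 61.39421463012695))
b2 (83, array([0.411, 0.277, 0.044]), ((411.399658203125, 282.301025390625), (43.42390823364258, 53.670589447021484), 5.786640644073486))
b2 (138, array([0.404, 0.285, 0.045]), ((411.6927490234375, 285.44146728515625), (51.25067901611328, 44.382144927978516), 5.966754913330078))
b4 (57, array([0.535, 0.43 , 0.043]), ((531.9395141601562, 432.1411437988281), (50.270503997802734, 42.045982360839844), 73.85577392578125))
b4 (129, array([0.525, 0.434, 0.044]), ((529.071044921875, 434.5386657714844), (46.28658676147461, 47.093536376953125), 74.63285064697266))
knobs (127, array([0.374, 0.263, 0.027]), ((379.8525390625, 242.118408203125), (54.920066833496094, 98.36093139648438), 29.8067626953125))
knobs (246, array([0.377, 0.274, 0.03 ]), ((364.22894287109375, 252.5323486328125), (107.68065643310547, 67.0060958
[... 1082 characters left out ...]
,  0.007]), ((456.6337890625, -133.04270935058594), (85.44869995117188, 34.89909744262695), 0.6136722564697266))
gauge bed (142, array([ 0.697, -0.196,  0.01 ]), ((664.4329833984375, -215.668212890625), (149.66741943359375, 190.46356201171875), 69.54529571533203)) housing (115, array([ 0.737, -0.244,  0.049]), ((737.076416015625, -241.8533172607422), (90.03123474121094, 233.67649841308594), 80.15660858154297))
tcp [ 0.2035 -0.6168  0.2303] tooly deg -71.7 toolx [-0.001  0.002 -1.   ] tool d [ 0.0007 -0.2236 -0.3334] norm 0.401
tcp [ 0.2035 -0.6168  0.2303] tooly deg -71.7 toolx [-0.001  0.002 -1.   ] tool d [ 0.0315 -0.6761 -0.4617] norm 0.819
yaw (after/before; sign for tool x down)  -1.552
```

Call:
move_arm(steps=[0,-0.028,-0.042,0,0.085,0,-0.028,-0.042,0,0.085,0,-0.028,-0.042,0,0.085,0,-0.028,-0.042,0,0.085])

```text
clock: 0.5
ee_pos: [0.3277, -0.4579, 0.2309]
eef_rot: [-0.698, -0.112, 0.698, -0.112]
contact_force: [1.3, -0.7, 0.7]
width: 0.993
```

Call:
move_arm(steps=[0,-0.028,-0.042,0,0.085,0,-0.028,-0.042,0,0.085,0,-0.028,-0.042,0,0.085,0,-0.028,-0.042,0,0.085])

```text
clock: 0.9
ee_pos: [0.4509, -0.3004, 0.2311]
eef_rot: [-0.698, -0.112, 0.698, -0.112]
contact_force: [0.6, -0.7, 0.2]
width: 0.995
```

```bash
python3 - <<'E'
from h import *
st(); plan(.43,.17,.2,np.radians(62))
E
```

```text
{'clock': 0.9, 'q': [0.8604, 0.1085, -0.3452, 1.7112, 0.0381, 1.3287, -0.7443], 'ee_pos': [0.4509, -0.3004, 0.2311], 'eef_rot': [-0.698, -0.1121, 0.6983, -0.1122], 'contact_force': [0.611, -0.6934, 0.2035], 'width': 0.9949}
tcp [ 0.4509 -0.3004  0.2311] tooly deg -71.7 toolx [-0. -0. -1.] tool d [ 0.031  -0.4533 -0.1275] norm 0.472
yaw (after/before; sign for tool x down)  0.807
```

Call:
move_arm(steps=[0.003,-0.045,-0.013,0,0.085,0.003,-0.045,-0.013,0,0.085,0.003,-0.045,-0.013,0,0.085,0.003,-0.045,-0.013,0,0.085,0.003,-0.045,-0.013,0,0.085])

```text
clock: 1.4
ee_pos: [0.4408, -0.0664, 0.2159]
eef_rot: [-0.698, -0.112, 0.698, -0.112]
contact_force: [-0.1, 0.0, 0.4]
width: 0.993
```

Call:
move_arm(steps=[0.003,-0.045,-0.013,0,0.085,0.003,-0.045,-0.013,0,0.085,0.003,-0.045,-0.013,0,0.085,0.003,-0.045,-0.013,0,0.085,0.003,-0.045,-0.013,0,0.085])

```text
clock: 1.9
ee_pos: [0.432, 0.1674, 0.2011]
eef_rot: [0.698, 0.112, -0.698, 0.112]
contact_force: [1.4, -1.2, -0.6]
width: 0.995
```

Call:
move_arm(steps=[0,0,0,-0.14,0.085,0,0,0,-0.14,0.085,0,0,0,-0.14,0.085,0,0,0,-0.14,0.085,0,0,0,-0.14,0.085])

```text
clock: 2.4
ee_pos: [0.4322, 0.1657, 0.2009]
eef_rot: [-0.616, -0.347, 0.617, -0.347]
contact_force: [-0.5, -1.1, 0.0]
width: 0.993
```

Call:
move_arm(steps=[0,0,0,-0.14,0.085,0,0,0,-0.14,0.085,0,0,0,-0.14,0.085,0,0,0,-0.14,0.085,0,0,0,-0.14,0.085])

```text
clock: 2.9
ee_pos: [0.4323, 0.1657, 0.2009]
eef_rot: [0.46, 0.537, -0.46, 0.537]
contact_force: [0.9, -0.5, -0.2]
width: 0.994
```

Call:
move_arm(steps=[0,0,0,-0.14,0.085,0,0,0,-0.14,0.085,0,0,0,-0.14,0.085,0,0,0,-0.14,0.085,0,0,0,-0.14,0.085])

```text
clock: 3.4
ee_pos: [0.4323, 0.1657, 0.2009]
eef_rot: [0.248, 0.662, -0.248, 0.662]
contact_force: [0.2, 0.5, 0.2]
width: 0.995
```

```bash
python3 - <<'E'
from h import *
st(); f=grab('wrist'); save(f,'w1'); print(np.round(f['extrinsics'],3).tolist(),np.round(f['camera_matrix'],1).tolist())
P=pts(f)
print(rect(P,(.37,.5,.12,.24),.038,.05)); print(rect(P,(.36,.46,.245,.33),.038,.05))
plan(.441,.18,.2,np.radians(62))
E
```

```text
{'clock': 3.4, 'q': [0.3993, -0.0442, -0.7921, 1.9116, -0.033, 1.262, 0.4716], 'ee_pos': [0.4323, 0.1657, 0.2009], 'eef_rot': [0.2479, 0.6623, -0.2483, 0.662], 'contact_force': [0.1877, 0.473, 0.1626], 'width': 0.9947}
[[0.657, 0.724, 0.208, 0.378], [0.754, -0.632, -0.18, 0.211], [0.001, 0.275, -0.961, 0.343], [0.0, 0.0, 0.0, 1.0]] [[280.0, 0.0, 254.6], [0.0, 280.0, 194.0], [0.0, 0.0, 1.0]]
(1103, array([0.441, 0.183, 0.044]), ((417.93792724609375, 195.6169891357422), (44.07583236694336, 99.32435607910156), 61.065792083740234))
(1757, array([0.41 , 0.286, 0.044]), ((411.3399963378906, 286.24090576171875), (44.18562316894531, 44.65199661254883), 6.582283020019531))
tcp [0.4323 0.1657 0.2009] tooly deg 49.2 toolx [-0.001 -0.    -1.   ] tool d [ 0.0009  0.0165 -0.0028] norm 0.017
yaw (after/before; sign for tool x down)  -0.223
```

View pics/w1.png

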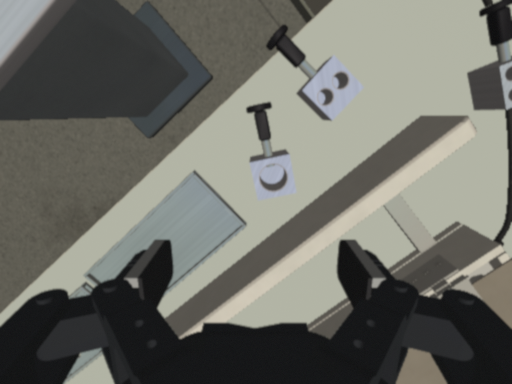

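The wrist view shows the one-well block at (273,175) with its knob pointing up the image, the two-well block at (330,88) and the frame wall to the right of both. I'll fit b1's top more tightly and descend.

```bash
cat >> h.py <<'E'
def comps(P,box,z0=.039,z1=.05,img=None):
    m=((P[...,0]>box[0])&(P[...,0]<box[1])&(P[...,1]>box[2])&(P[...,1]<box[3])&(P[...,2]>z0)&(P[...,2]<z1)).astype(np.uint8)
    n,l,s,_=cv2.connectedComponentsWithStats(m)
    for i in range(1,n):
        if s[i,4]>150:
            q=P[l==i]; print(s[i,4],'z',np.round(np.median(q[:,2]),4),'rect',[np.round(t,1) for t in cv2.minAreaRect((q[:,:2]*1000).astype(np.float32))])
E
python3 - <<'E'
from h import *
f=dict(np.load('/tmp/wrist.npz'));P=pts(f)
comps(P,(.36,.5,.12,.34))
plan(.441,.18,.1,np.radians(62))
E
```

```text
1742 z 0.0442 rect [array([411.3, 286.3]), array([44.2, 44.5]), np.float64(6.6)]
1081 z 0.044 rect [array([441.9, 182.4]), array([44.1, 44.5]), np.float64(61.1)]
tcp [0.4323 0.1657 0.2009] tooly deg 49.2 toolx [-0.001 -0.    -1.   ] tool d [ 0.1009  0.0166 -0.0027] norm 0.102
yaw (after/before; sign for tool x down)  -0.223
```

Call:
move_arm(steps=[0,0.0188,-0.0032,0,0.085,0,0,0,-0.104,0.085,0,0,0,-0.104,0.085,0.04,0,0,0,0.085,0.04,0,0,0,0.085], newtons=40)

```text
clock: 3.95
ee_pos: [0.4437, 0.1821, 0.1212]
eef_rot: [0.181, 0.682, -0.181, 0.685]
contact_force: [0.3, -1.1, -0.6]
width: 0.994
```

Call:
move_arm(steps=[0.04,0,0,0,0.085,0.04,0,0,0,0.085,0.027,0,0,0,0.085,0,0,0,0,0.085])

```text
clock: 4.35
ee_pos: [0.439, 0.1808, 0.0107]
eef_rot: [0.179, 0.686, -0.182, 0.681]
contact_force: [0.2, 0.5, 1.0]
width: 0.996
```

Call:
move_arm(steps=[0,0,0,0,0.03,0,0,0,0,0.03,0,0,0,0,0.03,0,0,0,0,0.03,0,0,0,0,0.03])

```text
clock: 4.85
ee_pos: [0.4442, 0.1823, 0.0162]
eef_rot: [0.18, 0.683, -0.18, 0.685]
contact_force: [-1.3, -0.7, 7.2]
width: 0.509
```

Call:
move_arm(steps=[-0.03,0,0,0,0.03,-0.04,0,0,0,0.03,-0.04,0,0,0,0.03,-0.02,0,0,0,0.03,0,0,0,0,0.03])

```text
clock: 5.35
ee_pos: [0.4448, 0.1827, 0.1476]
eef_rot: [0.181, 0.681, -0.18, 0.686]
contact_force: [0.4, -0.5, -3.2]
width: 0.505
```

```bash
python3 - <<'E'
from h import *
a=dict(np.load('/tmp/scene.npz'));A=pts(a)
st(); f=grab('wrist');save(f,'w2')
# gauge geometry from scene cloud: slices by height
for z0,z1 in((.006,.013),(.013,.02),(.02,.026),(.028,.043),(.045,.052)):
    comps(A,(.56,.84,-.36,-.15),z0,z1)
m=(A[...,0]>.56)&(A[...,0]<.83)&(A[...,1]>-.34)&(A[...,1]<-.17)
q=A[m&(A[...,2]>.028)&(A[...,2]<.044)]
print(len(q)); print(np.round(q[np.argsort(q[:,0])][::6],3).tolist())
E
```

```text
{'clock': 5.35, 'q': [0.3843, 0.0651, -0.848, 1.9463, 0.057, 1.1463, 0.5696], 'ee_pos': [0.4448, 0.1827, 0.1476], 'eef_rot': [0.1809, 0.6813, -0.1795, 0.6862], 'contact_force': [0.3903, -0.4752, -3.2078], 'width': 0.5052}
239 z 0.0095 rect [array([ 693.6, -249.3]), array([52. , 46.8]), np.float64(5.7)]
789 z 0.0094 rect [array([ 689.2, -296.8]), array([196.6,  41.4]), np.float64(9.8)]
238 z 0.0174 rect [array([ 631.4, -249. ]), array([50.3, 46.1]), np.float64(6.9)]
257 z 0.0165 rect [array([ 684. , -272.2]), array([187.8,  33.5]), np.float64(7.2)]
244 z 0.0352 rect [array([ 726.3, -255.1]), array([ 53. , 113.6]), np.float64(70.9)]
494 z 0.0491 rect [array([ 752.3, -241.7]), array([67.6, 77.5]), np.float64(6.4)]
351
[[0.597, -0.244, 0.038], [0.598, -0.247, 0.038], [0.6, -0.248, 0.042], [0.602, -0.241, 0.04], [0.602, -0.281, 0.028], [0.604, -0.279, 0.042], [0.605, -0.281, 0.028], [0.606, -0.204, 0.035], [0.607, -0.281, 0.029], [0.655, -0.231, 0.029], [0.658, -0.242, 0.038], [0.659, -0.233, 0.044], [0.66, -0.274, 0.037], [0.661, -0.257, 0.042], [0.662, -0.277, 0.039], [0.665, -0.274, 0.
[... 321 characters left out ...]
249, 0.033], [0.717, -0.231, 0.037], [0.717, -0.248, 0.033], [0.719, -0.255, 0.038], [0.722, -0.277, 0.041], [0.724, -0.28, 0.044], [0.727, -0.283, 0.041], [0.729, -0.281, 0.036], [0.732, -0.282, 0.035], [0.735, -0.28, 0.03], [0.737, -0.279, 0.03], [0.739, -0.278, 0.029], [0.743, -0.278, 0.042], [0.745, -0.28, 0.041], [0.748, -0.279, 0.037], [0.75, -0.278, 0.036], [0.753, -0.278, 0.034], [0.756, -0.277, 0.031], [0.759, -0.277, 0.04], [0.762, -0.276, 0.04], [0.764, -0.276, 0.037], [0.767, -0.275, 0.037], [0.769, -0.276, 0.034], [0.772, -0.276, 0.032], [0.775, -0.276, 0.029], [0.778, -0.277, 0.043], [0.779, -0.274, 0.031], [0.782, -0.254, 0.033], [0.784, -0.254, 0.037], [0.787, -0.252, 0.035]]
```

```bash
python3 - <<'E'
from h import *
plan(.68,-.24,.23,np.radians(96.5))
E
```

```text
tcp [0.4434 0.182  0.1453] tooly deg 60.5 toolx [ 0.003 -0.001 -1.   ] tool d [-0.0836 -0.2505  0.4141] norm 0.491
yaw (after/before; sign for tool x down)  -0.629
```

View pics/w2.png

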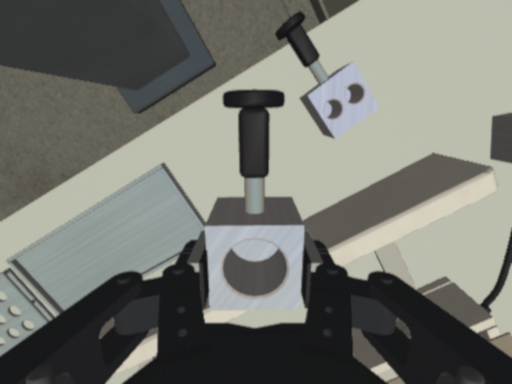

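The wrist view shows the block held squarely, its knob pointing straight up the image at (255,140). Next I carry it over the gauge.

Call:
move_arm(steps=[-0.0076,-0.0228,0.0376,0,0.03,-0.0076,-0.0228,0.0376,0,0.03,-0.0076,-0.0228,0.0376,0,0.03,-0.0076,-0.0228,0.0376,0,0.03,-0.0076,-0.0228,0.0376,0,0.03])

```text
clock: 5.9
ee_pos: [0.5493, -0.0115, 0.1799]
eef_rot: [0.18, 0.685, -0.18, 0.682]
contact_force: [1.1, 1.8, -2.3]
width: 0.507
```

Call:
move_arm(steps=[-0.0076,-0.0228,0.0376,0,0.03,-0.0076,-0.0228,0.0376,0,0.03,-0.0076,-0.0228,0.0376,0,0.03,-0.0076,-0.0228,0.0376,0,0.03,-0.0076,-0.0228,0.0376,0,0.03])

```text
clock: 6.4
ee_pos: [0.6572, -0.203, 0.217]
eef_rot: [0.18, 0.685, -0.18, 0.682]
contact_force: [1.4, -0.3, -2.8]
width: 0.507
```

Call:
move_arm(steps=[-0.0076,-0.0228,0.0376,-0.126,0.03,0,0,0,-0.126,0.03,0,0,0,-0.126,0.03,0,0,0,-0.126,0.03,0,0,0,-0.126,0.03])

```text
clock: 6.9
ee_pos: [0.6782, -0.2395, 0.2239]
eef_rot: [-0.042, 0.708, 0.043, 0.704]
contact_force: [-0.3, -0.2, -3.6]
width: 0.505
```

Call:
move_arm(steps=[0,0,0,0,0.03,0,0,0,0,0.03,0,0,0,0,0.03])

```text
clock: 7.2
ee_pos: [0.6788, -0.2398, 0.2266]
eef_rot: [-0.04, 0.707, 0.04, 0.705]
contact_force: [-0.2, 0.1, -2.6]
width: 0.506
```

```bash
python3 - <<'E'
from h import *
st(); f=grab('wrist');save(f,'w3');P=pts(f)
for z0,z1 in((.006,.013),(.0135,.02),(.02,.026),(.028,.044),(.0445,.052)):
    print(z0);comps(P,(.54,.84,-.36,-.15),z0,z1)
plan(.632,-.249,.2,np.radians(96.5))
E
```

```text
{'clock': 7.2, 'q': [0.7205, 0.5526, -0.6483, 1.2331, 0.3244, 1.4597, 1.794], 'ee_pos': [0.6788, -0.2398, 0.2266], 'eef_rot': [-0.0399, 0.7066, 0.0402, 0.7054], 'contact_force': [-0.2421, 0.1117, -2.5919], 'width': 0.5059}
0.006
2256 z 0.008 rect [array([ 680.5, -298.2]), array([178.6,  30.9]), np.float64(4.3)]
400 z 0.0082 rect [array([ 601.7, -209.7]), array([19.9, 43.4]), np.float64(89.9)]
1205 z 0.0082 rect [array([ 673.9, -197.7]), array([91.5, 28.9]), np.float64(6.2)]
244 z 0.0082 rect [array([ 680.7, -219.9]), array([61.7, 10.8]), np.float64(6.1)]
566 z 0.0081 rect [array([ 688. , -265.8]), array([60.3, 24.9]), np.float64(8.3)]
0.0135
475 z 0.0154 rect [array([ 654.8, -284.2]), array([126.2,   9. ]), np.float64(6.3)]
477 z 0.0155 rect [array([ 652.9, -209.4]), array([111.4,  23.2]), np.float64(3.4)]
452 z 0.0161 rect [array([ 637.7, -271.1]), array([61.9, 15.2]), np.float64(2.3)]
0.02
323 z 0.0221 rect [array([ 607.4, -197. ]), array([51.1,  9.3]), np.float64(5.4)]
167 z 0.0229 rect [array([ 633.7, -279.1]), array([51.1,  4.7]), np.float64(6.6)]
161 z 0.023 rect [array([ 627.6, -225. ]), array([51. ,  4.3]), np.float64(5.7)]
0.028
0.0445
tcp [ 0.6789 -0.2398  0.227 ] tooly deg 96.5 toolx [-0.001  0.    -1.   ] tool d [ 0.0271 -0.0038 -0.0476] norm 0.055
yaw (after/before; sign for tool x down)  0.0
```

View pics/w3.png

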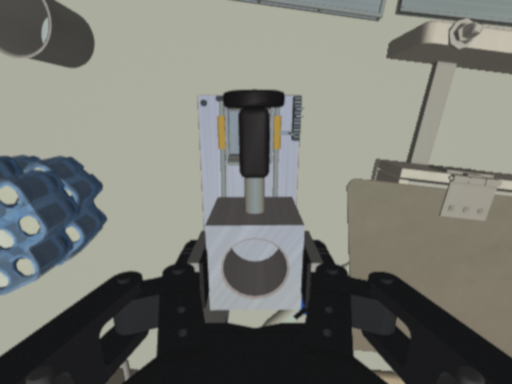

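The wrist view shows the block held over the gauge. The bed, both side lips and the scale with fins at (297,118) are visible. Next I measure the block's offset in the hand.

```bash
cat >> h.py <<'E'
def inhand(f,s,half=.03):
    """held block's top centre in tool axes (y,z) and height over TCP"""
    P=pts(f);M=R.from_quat(s['eef_rot']).as_matrix();T=(P-np.array(s['ee_pos']))@M
    m=((np.abs(T[...,1])<half)&(np.abs(T[...,2])<.04)&(T[...,0]<-.015)&(T[...,0]>-.045)).astype(np.uint8)
    q=T[m>0]; t=np.median(q[:,0]); q=q[abs(q[:,0]-t)<.003]
    print('top over TCP',round(-t,4),'yz rect mm',cv2.minAreaRect((q[:,1:]*1000).astype(np.float32)), 'z range',np.round(np.percentile(q[:,2],[1,99]),4),'y range',np.round(np.percentile(q[:,1],[1,99]),4))
E
python3 - <<'E'
from h import *
f=dict(np.load('/tmp/wrist.npz')); s=arm.read_state(); inhand(f,s)
E
```

```text
top over TCP 0.0271 yz rect mm ((0.9637737274169922, -2.3344345092773438), (45.537567138671875, 58.16801071166992), 88.34954071044922) z range [-0.0245  0.0194] y range [-0.0237  0.0236]
```

```bash
python3 - <<'E'
from h import *
plan(.6331,-.2512,.08,np.radians(96.4))
E
```

```text
tcp [ 0.6789 -0.2398  0.227 ] tooly deg 96.5 toolx [-0.001  0.    -1.   ] tool d [ 0.1471 -0.0061 -0.0467] norm 0.154
yaw (after/before; sign for tool x down)  0.002
```

Call:
move_arm(steps=[0,-0.006,-0.0467,0,0.03,0.04,0,0,0,0.03,0.04,0,0,0,0.03,0.04,0,0,0,0.03,0.027,0,0,0,0.03])

```text
clock: 7.75
ee_pos: [0.6317, -0.2511, 0.0778]
eef_rot: [-0.04, 0.707, 0.04, 0.705]
contact_force: [0.4, 0.4, -3.2]
width: 0.512
```

Call:
move_arm(steps=[0,0,0,0,0.03,0,0,0,0,0.03])

```text
clock: 7.95
ee_pos: [0.6338, -0.2512, 0.0815]
eef_rot: [-0.041, 0.706, 0.041, 0.706]
contact_force: [0.4, 0.3, -2.8]
width: 0.51
```

```bash
python3 - <<'E'
from h import *
plan(.6331,-.2512,.034,np.radians(96.4))
f=grab('scene'); c=f['color'][210:290,250:370]; cv2.imwrite('pics/s1.png',cv2.resize(c,None,fx=5,fy=5,interpolation=2)[:,:,::-1])
E
```

```text
tcp [ 0.6338 -0.2512  0.0815] tooly deg 96.6 toolx [ 0. -0. -1.] tool d [ 0.0475  0.0001 -0.0007] norm 0.047
yaw (after/before; sign for tool x down)  0.003
```

View pics/s1.png

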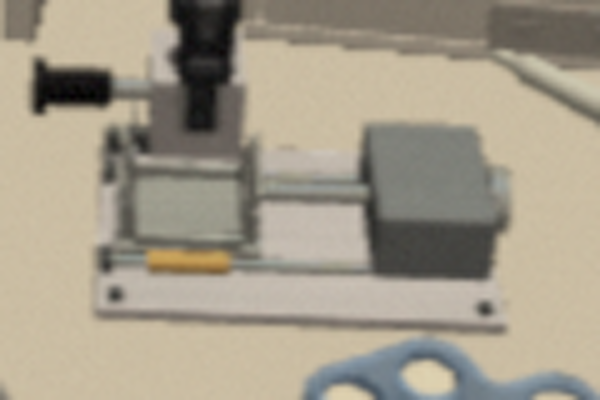

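The scene crop shows the block hanging right above the pocket, between the cheeks at (125,190) and the back wall at (250,190), and aligned with it. Lowering it now.

Call:
move_arm(steps=[0.012,0,0,0,0.03,0.012,0,0,0,0.03,0.008,0,0,0,0.03,0.006,0,0,0,0.03,0.005,0,0,0,0.03])

```text
clock: 8.5
ee_pos: [0.6332, -0.2512, 0.037]
eef_rot: [-0.041, 0.706, 0.041, 0.706]
contact_force: [0.5, 0.5, -2.6]
width: 0.506
```

Call:
move_arm(steps=[0.004,0,0,0,0.03,0,0,0,0,0.03])

```text
clock: 8.7
ee_pos: [0.6331, -0.2511, 0.0333]
eef_rot: [-0.041, 0.706, 0.041, 0.706]
contact_force: [-0.4, 0.6, -2.8]
width: 0.507
```

```bash
python3 - <<'E'
from h import *
st();plan(.6331,-.2512,.033,np.radians(96.4))
E
```

```text
{'clock': 8.7, 'q': [0.7825, 0.618, -0.6081, 1.5472, 0.3809, 1.0979, 1.7719], 'ee_pos': [0.6331, -0.2511, 0.0333], 'eef_rot': [-0.0406, 0.7062, 0.0409, 0.7056], 'contact_force': [-0.3887, 0.5757, -2.8375], 'width': 0.5069}
tcp [ 0.6331 -0.2511  0.0333] tooly deg 96.6 toolx [-0.001  0.    -1.   ] tool d [ 0.0003 -0.0001 -0.    ] norm 0.0
yaw (after/before; sign for tool x down)  0.004
```

Call:
move_arm(steps=[0.001,0,0,0,0.03,0,0,0,0,0.05,0,0,0,0,0.058,0,0,0,0,0.062,0,0,0,0,0.062])

```text
clock: 9.2
ee_pos: [0.6339, -0.2514, 0.0335]
eef_rot: [-0.041, 0.706, 0.041, 0.706]
contact_force: [0.7, -0.2, 0.8]
width: 0.727
```

Call:
move_arm(steps=[-0.02,0,0,0,0.062,-0.04,0,0,0,0.062,-0.04,0,0,0,0.062,0,0,0,0,0.04,0,0,0,0,0.04])

```text
clock: 9.7
ee_pos: [0.6343, -0.2514, 0.1346]
eef_rot: [-0.041, 0.705, 0.04, 0.707]
contact_force: [-0.6, 0.5, 0.1]
width: 0.464
```

```bash
python3 - <<'E'
from h import *
st(); f=grab('wrist');save(f,'w4');P=pts(f)
comps(P,(.54,.75,-.32,-.2),.055,.066)
m=(P[...,0]>.52)&(P[...,0]<.61)&(P[...,1]>-.29)&(P[...,1]<-.22)&(P[...,2]>.034)&(P[...,2]<.056)
q=P[m];print(len(q),np.round(np.percentile(q,[2,50,98],axis=0),4).tolist())
a=R.from_euler('z',-6.4,degrees=True).as_matrix()
g=(P-np.array([.6306,-.252,0]))@a.T
m=(abs(g[...,1])<.03)&(g[...,0]<-.03)&(g[...,0]>-.09)&(P[...,2]>.03)
for x in range(-90,-30,4):
  k=m&(abs(g[...,0]*1000-x)<2); print(x,k.sum(),np.round(np.percentile(g[k][:,1:],[3,97],axis=0).ravel()*1000,1).tolist() if k.sum() else '')
E
```

```text
{'clock': 9.7, 'q': [0.8049, 0.524, -0.6454, 1.4646, 0.3228, 1.2574, 1.8112], 'ee_pos': [0.6343, -0.2514, 0.1346], 'eef_rot': [-0.0413, 0.705, 0.0401, 0.7068], 'contact_force': [-0.5934, 0.4756, 0.1266], 'width': 0.4644}
1923 z 0.06 rect [array([ 631.5, -251.6]), array([44.4, 44.2]), np.float64(7.0)]
1765 [[0.554, -0.277, 0.0362], [0.5843, -0.2572, 0.0476], [0.6091, -0.2336, 0.0537]]
-90 0 
-86 0 
-82 0 
-78 84 [-12.5, 44.1, 11.9, 53.6]
-74 185 [-13.4, 43.2, 11.9, 54.8]
-70 111 [-11.8, 43.5, 10.9, 53.4]
-66 108 [-7.0, 45.2, 6.5, 49.2]
-62 90 [-7.1, 45.1, 6.5, 49.1]
-58 90 [-7.1, 44.8, 6.5, 49.1]
-54 90 [-7.1, 45.3, 6.6, 49.1]
-50 89 [-7.2, 44.8, 6.7, 48.8]
-46 88 [-7.2, 44.6, 6.7, 49.2]
-42 82 [-6.3, 45.6, 6.4, 49.0]
-38 56 [-4.8, 41.6, 4.4, 47.3]
-34 260 [-23.4, 30.9, 23.1, 50.5]
```

View pics/w4.png

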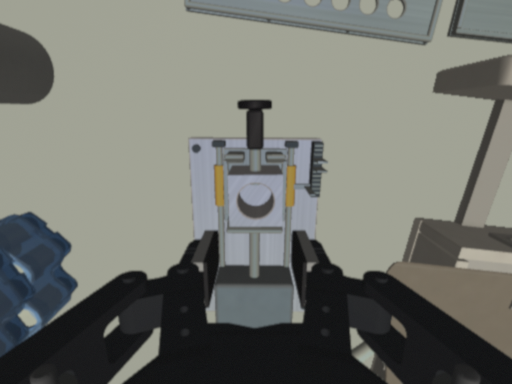

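The wrist view shows the block seated upright in the pocket at (256,195) with the knob out through the slot at (255,130). The top is at z=0.060, as it should be. The scale and fins are at (320,170). Next I go to the knob.

```bash
python3 - <<'E'
from h import *
plan(.5757,-.2583,.022,np.radians(96.4))
E
```

```text
tcp [ 0.6333 -0.2513  0.1329] tooly deg 96.6 toolx [-0.    -0.001 -1.   ] tool d [ 0.1109 -0.0003 -0.058 ] norm 0.125
yaw (after/before; sign for tool x down)  0.004
```

Call:
move_arm(steps=[0,0,-0.029,0,0.04,0,0,-0.029,0,0.04,0.04,0,0,0,0.04,0.04,0,0,0,0.04,0.02,0,0,0,0.04])

```text
clock: 10.25
ee_pos: [0.572, -0.2572, 0.0278]
eef_rot: [-0.039, 0.708, 0.042, 0.704]
contact_force: [-1.0, 0.7, 0.1]
width: 0.465
```

Call:
move_arm(steps=[0.011,0,0,0,0.04,0,0,0,0,0.04,0,0,0,0,0.04,0,0,0,0,0.005,0,0,0,0,0.005], newtons=50)

```text
clock: 10.75
ee_pos: [0.5768, -0.2582, 0.0234]
eef_rot: [-0.041, 0.705, 0.04, 0.707]
contact_force: [-1.0, 0.2, 3.0]
width: 0.15
```

Call:
move_arm(steps=[0,0,0,0,0.005,0,0,0,0,0.005,0,0,0,0,0.005])

```text
clock: 11.05
ee_pos: [0.5768, -0.2582, 0.0233]
eef_rot: [-0.041, 0.705, 0.04, 0.707]
contact_force: [-0.6, 1.2, 7.1]
width: 0.153
```

```bash
python3 - <<'E'
from h import *
st(); f=grab('wrist');P=pts(f)
comps(P,(.54,.75,-.32,-.2),.055,.066)
cv2.imwrite('pics/w5.png',f['color'][:,:,::-1])
E
```

```text
{'clock': 11.05, 'q': [0.8649, 0.5374, -0.6193, 1.6907, 0.3554, 1.0259, 1.8122], 'ee_pos': [0.5768, -0.2582, 0.0233], 'eef_rot': [-0.0412, 0.7053, 0.0403, 0.7066], 'contact_force': [-0.6409, 1.2114, 7.0529], 'width': 0.1525}
444 z 0.0604 rect [array([ 573.6, -267.5]), array([26.4, 11.3]), np.float64(33.2)]
443 z 0.0604 rect [array([ 572.8, -245.8]), array([24.5, 13. ]), np.float64(6.3)]
```

View pics/w5.png

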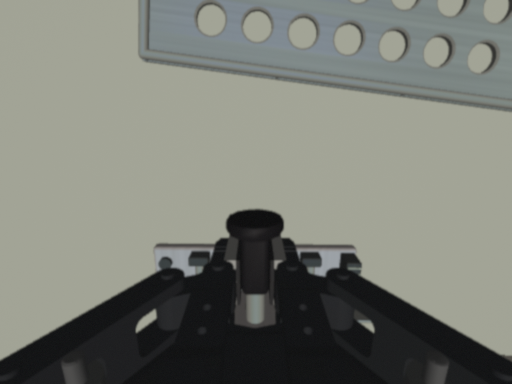

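The wrist view shows the pads closed on the bar at (255,260), with the flange clear at (255,222). The opening reads 13 mm. I start pulling slowly.

Call:
move_arm(steps=[-0.001,0,-0.001,0,0.005,0,0,-0.001,0,0.005,0,0,-0.001,0,0.005,0,0,-0.001,0,0.005,0,0,-0.001,0,0.005])

```text
clock: 11.6
ee_pos: [0.5717, -0.2585, 0.0233]
eef_rot: [-0.041, 0.705, 0.041, 0.707]
contact_force: [3.8, 1.2, 2.4]
width: 0.154
```

Call:
move_arm(steps=[0,0,-0.001,0,0.005,0,0,-0.001,0,0.005,0,0,-0.001,0,0.005,0,0,-0.001,0,0.005,0,0,-0.001,0,0.005])

```text
clock: 12.1
ee_pos: [0.5663, -0.259, 0.0232]
eef_rot: [-0.041, 0.706, 0.041, 0.706]
contact_force: [4.1, 0.2, 3.6]
width: 0.151
```

Call:
move_arm(steps=[0,0,-0.001,0,0.005,0,0,-0.001,0,0.005,0,0,-0.001,0,0.005])

```text
clock: 12.4
ee_pos: [0.5635, -0.2593, 0.0232]
eef_rot: [-0.041, 0.705, 0.041, 0.706]
contact_force: [5.7, 0.7, 3.0]
width: 0.155
```

Call:
move_arm(steps=[0,0,-0.001,0,0.005,0,0,-0.001,0,0.005,0,0,-0.001,0,0.005])

```text
clock: 12.7
ee_pos: [0.5607, -0.2596, 0.0232]
eef_rot: [-0.041, 0.705, 0.041, 0.706]
contact_force: [6.2, 1.5, 3.2]
width: 0.151
```

```bash
cat >> h.py <<'E'
def crop():
    f=grab('scene');return cv2.resize(f['color'][215:285,250:350],None,fx=5,fy=5,interpolation=2),f
E
python3 - <<'E'
from h import *
st();plan(.5768,-.2582,.0233); c,f=crop(); cv2.imwrite('/tmp/c1.png',c)
P=pts(f); 
a=R.from_euler('z',-6.4,degrees=True).as_matrix(); g=(P-np.array([.6306,-.252,0]))@a.T
m=(abs(g[...,1])<.016)&(abs(g[...,0])<.06)&(g[...,2]>.055)&(g[...,2]<.066)
print('block top x',m.sum(),np.round(np.percentile(g[m][:,0],[2,50,98]),4))
E
```

```text
{'clock': 12.7, 'q': [0.8902, 0.5123, -0.6246, 1.7269, 0.3443, 1.0126, 1.8281], 'ee_pos': [0.5607, -0.2596, 0.0232], 'eef_rot': [-0.0409, 0.7054, 0.0407, 0.7065], 'contact_force': [6.1974, 1.4537, 3.2463], 'width': 0.1515}
tcp [ 0.5607 -0.2596  0.0232] tooly deg 96.6 toolx [ 0.002 -0.    -1.   ] tool d [-0.0001 -0.0004  0.0162] norm 0.016
block top x 94 [-0.0325 -0.0103  0.0092]
```

Call:
move_arm(steps=[0,0,-0.001,0,0.005,0,0,-0.001,0,0.005,0,0,-0.001,0,0.005])

```text
clock: 13.05
ee_pos: [0.5577, -0.26, 0.0232]
eef_rot: [-0.041, 0.705, 0.041, 0.706]
contact_force: [5.7, 1.8, 3.0]
width: 0.152
```

```bash
cat >> h.py <<'E'
def meas(f,w=None):
    a=R.from_euler('z',-6.4,degrees=True).as_matrix(); g=(pts(f)-np.array([.6306,-.252,0]))@a.T
    m=(abs(g[...,1])<.016)&(abs(g[...,0])<.06)&(g[...,2]>.055)&(g[...,2]<.066)
    print('block top x',m.sum(),np.round(np.percentile(g[m][:,0],[2,50,98]),4))
    # yellow clamp/back wall edge
    m=(abs(g[...,1])<.02)&(g[...,0]>-.01)&(g[...,0]<.06)&(g[...,2]>.03)&(g[...,2]<.055)
    s=arm.read_state();p=(np.array(s['ee_pos'])-np.array([.6306,-.252,0]))@a.T
    print('TCP gauge x,y',np.round(p,4),'F',np.round(a@np.array(s['contact_force']),2))
E
python3 - <<'E'
from h import *
c,f=crop(); meas(f); cv2.imwrite('pics/p1.png',np.hstack([cv2.imread('/tmp/c1.png'),c])[:,:,::-1][:, :])
E
```

```text
block top x 98 [-0.0325 -0.0102  0.009 ]
TCP gauge x,y [-0.0736  0.0002  0.0232] F [ 6.34 -0.5   5.03]
```

View pics/p1.png

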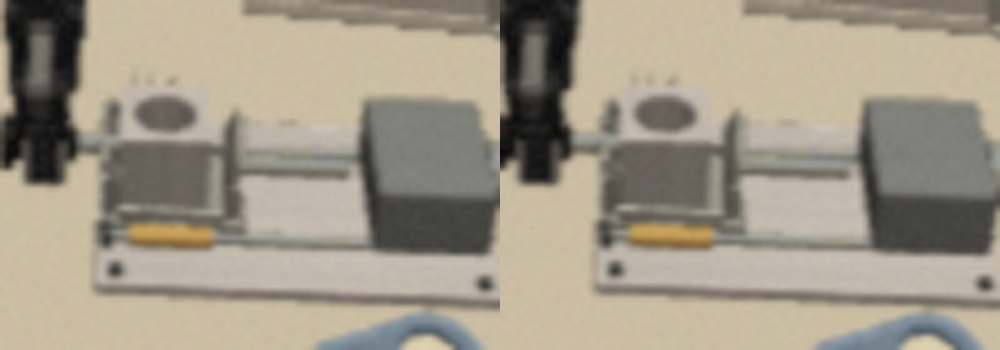

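The two crops, taken 3 mm of TCP travel apart, show the block and cradle at the same place with the shank at (590,140) longer. The force is stuck near 6 N, so the knob is slipping. I'll draw it to a full centimetre and stop.

Call:
move_arm(steps=[0,0,-0.001,0,0.005,0,0,-0.001,0,0.005,0,0,-0.001,0,0.005,0,0,-0.001,0,0.005,0,0,-0.001,0,0.005])

```text
clock: 13.6
ee_pos: [0.5527, -0.2606, 0.0232]
eef_rot: [-0.041, 0.705, 0.041, 0.706]
contact_force: [5.6, -0.4, 3.8]
width: 0.153
```

```bash
python3 - <<'E'
from h import *
c,f=crop(); meas(f)
E
```

```text
block top x 91 [-0.0325 -0.01    0.0091]
TCP gauge x,y [-0.0786  0.0002  0.0231] F [4.35 0.37 3.64]
```

Call:
move_arm(steps=[0,0,0.002,0,0.005,0,0,0.002,0,0.005,0,0,0.002,0,0.005,0,0,0.002,0,0.005,0,0,0.002,0,0.005])

```text
clock: 14.15
ee_pos: [0.5612, -0.2597, 0.0231]
eef_rot: [-0.041, 0.707, 0.041, 0.705]
contact_force: [-3.0, 1.0, 9.7]
width: 0.153
```

Call:
move_arm(steps=[0,0,0,0,0.005,0,0,0,0,0.04,0,0,0,0,0.04,0,0,0,0,0.04,0,0,0,0,0.04])

```text
clock: 14.65
ee_pos: [0.5607, -0.2596, 0.022]
eef_rot: [-0.04, 0.707, 0.041, 0.705]
contact_force: [0.0, 0.1, 0.3]
width: 0.468
```

Call:
move_arm(steps=[-0.02,0,0,0,0.04,-0.04,0,0,0,0.04,-0.04,0,0,0,0.062,0,0,0.035,0,0.062,0,0,0.04,0,0.062])

```text
clock: 15.15
ee_pos: [0.6367, -0.2532, 0.1252]
eef_rot: [-0.041, 0.706, 0.038, 0.706]
contact_force: [0.6, -0.1, -0.4]
width: 0.725
```

Call:
move_arm(steps=[0,0,0,0,0.062,0,0,0,0,0.062])

```text
clock: 15.35
ee_pos: [0.6362, -0.25, 0.1218]
eef_rot: [-0.041, 0.707, 0.042, 0.705]
contact_force: [0.7, -1.1, -0.4]
width: 0.727
```

```bash
cat >> h.py <<'E'
def wmeas(f):
    P=pts(f); comps(P,(.54,.75,-.32,-.2),.055,.066)
    for z0,z1 in((.0205,.0255),): comps(P,(.56,.68,-.30,-.2),z0,z1)
    a=R.from_euler('z',-6.4,degrees=True).as_matrix(); g=(P-np.array([.6306,-.252,0]))@a.T
    m=(abs(g[...,1])<.008)&(g[...,0]<-.03)&(g[...,2]>.046)&(g[...,2]<.051);print('bar x',np.round(np.percentile(g[m][:,0],[2,50,98]),4))
    m=(abs(g[...,1])<.013)&(g[...,0]<-.03)&(g[...,2]>.051)&(g[...,2]<.056);print('flange x',np.round(np.percentile(g[m][:,0],[2,50,98]),4))
E
python3 - <<'E'
from h import *
st();f=grab('wrist');save(f,'w6');wmeas(f)
g=np.load('/tmp/scene.npz')
F=arm.grab_frame('side');P=pts(F);print('b2');comps(P,(.33,.48,.22,.36));print('b4');comps(P,(.45,.6,.36,.52),.037);
plan(.632,-.2515,.033,np.radians(96.4))
E
```

```text
{'clock': 15.35, 'q': [0.8023, 0.5426, -0.6484, 1.4683, 0.3345, 1.2453, 1.8028], 'ee_pos': [0.6362, -0.25, 0.1218], 'eef_rot': [-0.0407, 0.7066, 0.0417, 0.7052], 'contact_force': [0.6699, -1.1409, -0.3987], 'width': 0.7265}
2208 z 0.06 rect [array([ 626.9, -251.9]), array([44.7, 43.9]), np.float64(6.8)]
253 z 0.0229 rect [array([ 633.1, -279.4]), array([50.9,  4.5]), np.float64(6.0)]
174 z 0.023 rect [array([ 627.6, -224.3]), array([51.2,  3.7]), np.float64(8.1)]
bar x [-0.0869 -0.0712 -0.0553]
flange x [-0.0933 -0.0898 -0.0866]
b2
b4
tcp [ 0.6352 -0.2513  0.1222] tooly deg 96.6 toolx [-0.002 -0.    -1.   ] tool d [ 0.0892  0.0002 -0.003 ] norm 0.089
yaw (after/before; sign for tool x down)  0.003
```

Call:
move_arm(steps=[0,0,-0.008,0,0.062,0.03,0,0,0,0.062,0.03,0,0,0,0.062,0.029,0,0,0,0.062,0,0,0,0,0.062], newtons=40)

```text
clock: 15.95
ee_pos: [0.6236, -0.252, 0.0296]
eef_rot: [-0.039, 0.709, 0.041, 0.703]
contact_force: [-0.5, 0.4, -0.7]
width: 0.725
```

Call:
move_arm(steps=[0,0,0,0,0.03,0,0,0,0,0.03,0,0,0,0,0.03,0,0,0,0,0.03])

```text
clock: 16.35
ee_pos: [0.6292, -0.2522, 0.0355]
eef_rot: [-0.041, 0.705, 0.04, 0.707]
contact_force: [-0.6, -0.5, 1.6]
width: 0.504
```

Call:
move_arm(steps=[-0.01,0,0,0,0.03,-0.02,0,0,0,0.03,-0.04,0,0,0,0.03,-0.04,0,0,0,0.03,0,0,0,0,0.03])

```text
clock: 16.85
ee_pos: [0.6326, -0.2523, 0.1518]
eef_rot: [-0.043, 0.702, 0.039, 0.71]
contact_force: [1.4, 0.8, -2.9]
width: 0.505
```

```bash
python3 - <<'E'
from h import *
s=st();f=grab('wrist');inhand(f,s)
plan(.50,-.28,.16,np.radians(90))
E
```

```text
{'clock': 16.85, 'q': [0.8203, 0.5042, -0.6609, 1.4587, 0.3171, 1.2742, 1.817], 'ee_pos': [0.6326, -0.2523, 0.1518], 'eef_rot': [-0.0426, 0.7021, 0.039, 0.7098], 'contact_force': [1.4397, 0.7625, -2.9296], 'width': 0.505}
top over TCP 0.0245 yz rect mm ((-0.24231910705566406, -1.5057182312011719), (56.321231842041016, 45.76957702636719), 0.5117771029472351) z range [-0.0239  0.02  ] y range [-0.0241  0.0238]
tcp [ 0.6309 -0.252   0.1484] tooly deg 96.6 toolx [ 0.007 -0.003 -1.   ] tool d [-0.0124 -0.0128 -0.1331] norm 0.134
yaw (after/before; sign for tool x down)  0.115
```

Call:
move_arm(steps=[-0.003,-0.0032,-0.0333,0,0.03,-0.003,-0.0032,-0.0333,0,0.03,-0.003,-0.0032,-0.0333,0,0.03,-0.003,-0.0032,-0.0333,0,0.03,0,0,0,0.115,0.03])

```text
clock: 17.4
ee_pos: [0.4916, -0.2824, 0.1543]
eef_rot: [0.002, 0.71, -0.003, 0.705]
contact_force: [0.5, -0.4, -3.5]
width: 0.506
```

Call:
move_arm(steps=[0,0,0,0,0.03,0,0,0,0,0.03])

```text
clock: 17.6
ee_pos: [0.4976, -0.2791, 0.1553]
eef_rot: [-0.001, 0.707, 0.001, 0.707]
contact_force: [0.8, 0.2, -4.1]
width: 0.506
```

```bash
python3 - <<'E'
from h import *
s=st();f=grab('wrist');save(f,'w7');P=pts(f)
comps(P,(.34,.5,-.42,.12),.003,.0065); print(); comps(P,(.34,.5,-.42,.12),.008,.0145)
plan(.443,-.30,.04,np.radians(90))
E
```

```text
{'clock': 17.6, 'q': [1.0465, 0.2678, -0.6716, 1.7307, 0.1766, 1.2056, 1.9027], 'ee_pos': [0.4976, -0.2791, 0.1553], 'eef_rot': [-0.0009, 0.7074, 0.0015, 0.7069], 'contact_force': [0.7868, 0.2052, -4.0565], 'width': 0.5065}
183 z 0.0044 rect [array([ 426.4, -100.3]), array([85.2,  2.5]), np.float64(0.9)]
6262 z 0.0045 rect [array([430.3, -50.5]), array([88.7, 83.3]), np.float64(1.4)]
2101 z 0.0041 rect [array([ 438.3, -307.2]), array([34. , 87.3]), np.float64(89.8)]
9389 z 0.0043 rect [array([ 439.8, -192.7]), array([149.7,  87.8]), np.float64(89.3)]

1299 z 0.012 rect [array([430.4, -57. ]), array([96.3, 88.3]), np.float64(1.3)]
202 z 0.0116 rect [array([ 416.9, -408.2]), array([61.7, 21.2]), np.float64(2.1)]
737 z 0.0115 rect [array([ 438.3, -310.3]), array([95.6, 37.9]), np.float64(1.7)]
1978 z 0.0118 rect [array([ 439.5, -192. ]), array([152. ,  96.1]), np.float64(89.6)]
tcp [ 0.498  -0.2789  0.1553] tooly deg 90.2 toolx [-0.     0.001 -1.   ] tool d [ 0.1153 -0.021  -0.055 ] norm 0.129
yaw (after/before; sign for tool x down)  0.004
```

View pics/w7.png

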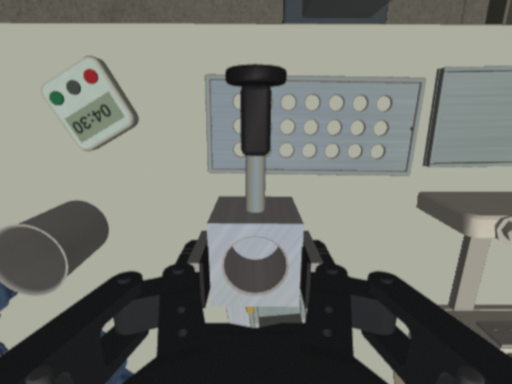

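The wrist view shows the wire-railed tray at (315,125) with the solid-lip tray to its right. The block is held squarely. I place b1 at the tray's -y end.

Call:
move_arm(steps=[0,-0.0055,-0.0255,0,0.03,0,-0.0055,-0.0255,0,0.03,0.04,0,0,0,0.03,0.04,0,0,0,0.03,0.03,0,0,0,0.03])

```text
clock: 18.15
ee_pos: [0.4463, -0.2897, 0.0437]
eef_rot: [-0.001, 0.708, 0.002, 0.707]
contact_force: [0.4, -0.2, -4.4]
width: 0.506
```

Call:
move_arm(steps=[0.01,0,0,0,0.03,0.008,0,0,0,0.03,0.001,0,0,0,0.03,0,0,0,0,0.03])

```text
clock: 18.55
ee_pos: [0.4479, -0.2913, 0.0281]
eef_rot: [-0.001, 0.706, -0.0, 0.708]
contact_force: [-0.6, 0.7, -2.2]
width: 0.506
```

```bash
python3 - <<'E'
from h import *
s=st();plan(.447,-.29,.0235,np.radians(90))
E
```

```text
{'clock': 18.55, 'q': [1.0797, 0.3386, -0.6274, 1.9333, 0.2438, 0.9427, 1.9068], 'ee_pos': [0.4479, -0.2913, 0.0281], 'eef_rot': [-0.0008, 0.7065, -0.0001, 0.7077], 'contact_force': [-0.5814, 0.7216, -2.2445], 'width': 0.5058}
tcp [ 0.4479 -0.2913  0.0281] tooly deg 90.1 toolx [ 0.002 -0.001 -1.   ] tool d [ 0.0046  0.0013 -0.0009] norm 0.005
yaw (after/before; sign for tool x down)  0.001
```

Call:
move_arm(steps=[0.003,0,0,0,0.03,0.0015,0,0,0,0.03,0,0,0,0,0.05,0,0,0,0,0.065,0,0,0,0,0.065])

```text
clock: 19.05
ee_pos: [0.447, -0.2911, 0.0229]
eef_rot: [-0.0, 0.707, -0.0, 0.707]
contact_force: [0.4, 0.4, -0.4]
width: 0.759
```

Call:
move_arm(steps=[-0.02,0,0,0,0.065,-0.04,0,0,0,0.065,-0.04,0,0,0,0.065,-0.04,0,0,0,0.065,-0.04,0,0,0,0.065])

```text
clock: 19.55
ee_pos: [0.4466, -0.2906, 0.2043]
eef_rot: [-0.0, 0.707, -0.0, 0.707]
contact_force: [-0.1, -0.9, -0.5]
width: 0.76
```

```bash
python3 - <<'E'
from h import *
s=st();f=grab('wrist');P=pts(f);comps(P,(.39,.52,-.35,-.22),.043,.053);plan(.45,.27,.2,np.radians(96.6))
E
```

```text
{'clock': 19.55, 'q': [1.1526, 0.1335, -0.6732, 1.7598, 0.0872, 1.2777, 2.0299], 'ee_pos': [0.4466, -0.2906, 0.2043], 'eef_rot': [-0.0004, 0.707, -0.0, 0.7072], 'contact_force': [-0.1141, -0.9406, -0.5098], 'width': 0.7597}
1069 z 0.048 rect [array([ 446.3, -291.5]), array([43.9, 44.3]), np.float64(89.5)]
tcp [ 0.45   -0.2925  0.2114] tooly deg 90.0 toolx [ 0.009 -0.008 -1.   ] tool d [7.100e-03 5.626e-01 3.000e-04] norm 0.563
yaw (after/before; sign for tool x down)  -0.115
```

Call:
move_arm(steps=[0,0.0433,0,0,0.085,0,0.0433,0,0,0.085,0,0.0433,0,0,0.085,0,0.0433,0,0,0.085,0,0.0433,0,0,0.085])

```text
clock: 20.1
ee_pos: [0.4464, -0.0727, 0.2024]
eef_rot: [-0.0, 0.707, -0.0, 0.707]
contact_force: [0.2, -0.5, 0.1]
width: 0.993
```

Call:
move_arm(steps=[0,0.0433,0,0,0.085,0,0.0433,0,0,0.085,0,0.0433,0,0,0.085,0,0.0433,0,0,0.085,0,0.0433,0,0,0.085])

```text
clock: 20.6
ee_pos: [0.4463, 0.1438, 0.2026]
eef_rot: [-0.001, 0.706, -0.001, 0.708]
contact_force: [0.7, -0.1, -0.3]
width: 0.998
```

Call:
move_arm(steps=[0,0.0433,0,0,0.085,0,0.0433,0,0,0.085,0,0.0433,0,-0.115,0.085,0,0,0,0,0.085,0,0,0,0,0.085])

```text
clock: 21.1
ee_pos: [0.4455, 0.2737, 0.202]
eef_rot: [-0.042, 0.706, 0.042, 0.705]
contact_force: [0.6, -0.2, 0.5]
width: 0.993
```

```bash
python3 - <<'E'
from h import *
s=st();f=grab('wrist');save(f,'w8');P=pts(f);comps(P,(.33,.62,.12,.55));plan(.4113,.2863,.1,np.radians(96.6))
E
```

```text
{'clock': 21.1, 'q': [0.5262, 0.2541, -1.2644, 1.773, 0.2494, 1.2992, 0.8926], 'ee_pos': [0.4455, 0.2737, 0.202], 'eef_rot': [-0.0416, 0.7064, 0.0424, 0.7053], 'contact_force': [0.6331, -0.1664, 0.5048], 'width': 0.9931}
1411 z 0.0441 rect [array([411.6, 287. ]), array([44.2, 43.7]), np.float64(6.7)]
796 z 0.0446 rect [array([507.3, 239.8]), array([238. ,   2.5]), np.float64(89.8)]
475 z 0.0441 rect [array([522.2, 438.8]), array([45.3, 27.4]), np.float64(70.4)]
tcp [0.4464 0.2718 0.202 ] tooly deg 96.6 toolx [-0.001 -0.001 -1.   ] tool d [ 0.102   0.0185 -0.0331] norm 0.109
yaw (after/before; sign for tool x down)  0.0
```

View pics/w8.png

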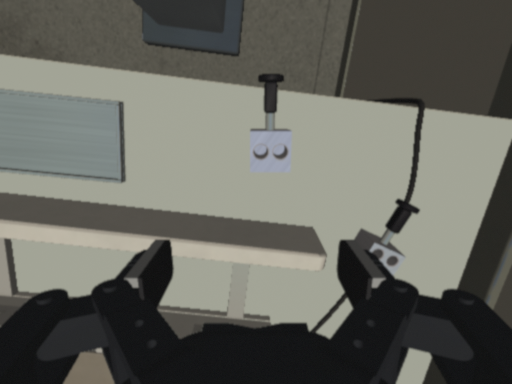

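The wrist view shows the two-well block at (271,150) with its knob up the image, undisturbed. The four-well block is at (385,255), past the wall's end. I go down on b2.

Call:
move_arm(steps=[0,0.0192,-0.0328,0,0.085,0.04,0,0,0,0.085,0.04,0,0,0,0.085])

```text
clock: 21.45
ee_pos: [0.4142, 0.2851, 0.1232]
eef_rot: [-0.04, 0.703, 0.038, 0.709]
contact_force: [1.5, -0.4, 0.6]
width: 0.997
```

```bash
python3 - <<'E'
from h import *
s=st();plan(.4116,.287,.0135,np.radians(96.7))
E
```

```text
{'clock': 21.45, 'q': [0.4444, 0.2845, -1.2276, 1.9167, 0.3036, 1.1412, 0.7826], 'ee_pos': [0.4142, 0.2851, 0.1232], 'eef_rot': [-0.0403, 0.7033, 0.0378, 0.7087], 'contact_force': [1.4659, -0.449, 0.6472], 'width': 0.9971}
tcp [0.4142 0.2851 0.1232] tooly deg 96.3 toolx [ 0.008 -0.003 -1.   ] tool d [ 0.1097  0.0026 -0.0032] norm 0.11
yaw (after/before; sign for tool x down)  -0.006
```

Call:
move_arm(steps=[0.04,0.001,-0.001,0,0.085,0.04,0,0,0,0.085,0.027,0,0,0,0.085,0,0,0,0,0.085,0,0,0,0,0.085])

```text
clock: 21.95
ee_pos: [0.4117, 0.2868, 0.0161]
eef_rot: [-0.04, 0.706, 0.039, 0.706]
contact_force: [0.1, 0.7, 0.1]
width: 0.995
```

Call:
move_arm(steps=[0,0,0,0,0.03,0,0,0,0,0.03,0,0,0,0,0.03,0,0,0,0,0.03,0,0,0,0,0.03])

```text
clock: 22.45
ee_pos: [0.4119, 0.2881, 0.0168]
eef_rot: [-0.041, 0.705, 0.04, 0.707]
contact_force: [-0.3, -3.5, 6.8]
width: 0.509
```

Call:
move_arm(steps=[-0.03,0,0,0,0.03,-0.04,0,0,0,0.03,-0.04,0,0,0,0.03,-0.04,0,0,0,0.03,0,0,0,0,0.03])

```text
clock: 22.95
ee_pos: [0.413, 0.2906, 0.1702]
eef_rot: [-0.04, 0.703, 0.042, 0.709]
contact_force: [0.4, 0.7, -2.2]
width: 0.506
```

```bash
python3 - <<'E'
from h import *
s=st();f=grab('wrist');inhand(f,s);plan(.632,-.2517,.2,np.radians(96.5))
E
```

```text
{'clock': 22.95, 'q': [0.5112, 0.2218, -1.2856, 1.8606, 0.231, 1.2182, 0.8392], 'ee_pos': [0.413, 0.2906, 0.1702], 'eef_rot': [-0.0399, 0.7029, 0.0416, 0.709], 'contact_force': [0.4113, 0.7183, -2.1895], 'width': 0.5058}
top over TCP 0.0272 yz rect mm ((-0.15787315368652344, -0.4048290252685547), (56.58298110961914, 45.57379913330078), 0.2234926074743271) z range [-0.0229  0.0208] y range [-0.0232  0.0231]
tcp [0.412  0.289  0.1675] tooly deg 96.6 toolx [ 0.005  0.001 -1.   ] tool d [-0.0316 -0.5623  0.1569] norm 0.585
yaw (after/before; sign for tool x down)  0.001
```

Call:
move_arm(steps=[-0.004,-0.0433,0.0121,0,0.03,-0.004,-0.0433,0.0121,0,0.03,-0.004,-0.0433,0.0121,0,0.03,-0.004,-0.0433,0.0121,0,0.03,-0.004,-0.0433,0.0121,0,0.03])

```text
clock: 23.5
ee_pos: [0.4947, 0.0778, 0.1839]
eef_rot: [-0.041, 0.707, 0.04, 0.705]
contact_force: [0.6, -0.2, -2.9]
width: 0.508
```

Call:
move_arm(steps=[-0.002,-0.0433,0.0121,0,0.03,-0.002,-0.0433,0.0121,0,0.03,-0.002,-0.0433,0.0121,0,0.03,0,-0.0433,0.0121,0,0.03,0,-0.0433,0.0121,0,0.03])

```text
clock: 24.0
ee_pos: [0.5798, -0.1298, 0.189]
eef_rot: [-0.041, 0.707, 0.041, 0.705]
contact_force: [1.1, 0.1, -2.7]
width: 0.507
```

Call:
move_arm(steps=[0,-0.0433,0.0121,0,0.03,0,-0.0433,0.0121,0,0.03,0,-0.0433,0.0121,0,0.03,0,0,0,0,0.03,0,0,0,0,0.03])

```text
clock: 24.5
ee_pos: [0.6304, -0.254, 0.1879]
eef_rot: [-0.039, 0.708, 0.041, 0.704]
contact_force: [-0.0, 1.6, -2.8]
width: 0.506
```

```bash
python3 - <<'E'
from h import *
s=st();plan(.632,-.2517,.08,np.radians(96.5))
E
```

```text
{'clock': 24.5, 'q': [0.9926, 0.5843, -0.9529, 1.3962, 0.4714, 1.4047, 1.7245], 'ee_pos': [0.6304, -0.254, 0.1879], 'eef_rot': [-0.0388, 0.7075, 0.0408, 0.7045], 'contact_force': [-0.0013, 1.6184, -2.7913], 'width': 0.5061}
tcp [ 0.6304 -0.254   0.1879] tooly deg 96.5 toolx [-0.004  0.003 -1.   ] tool d [0.1079 0.0017 0.0023] norm 0.108
yaw (after/before; sign for tool x down)  -0.001
```

Call:
move_arm(steps=[0.035,0.001,0.001,0,0.03,0.035,0,0,0,0.03,0.035,0,0,0,0.03,0,0,0,0,0.03,0,0,0,0,0.03])

```text
clock: 25.0
ee_pos: [0.6319, -0.2502, 0.086]
eef_rot: [-0.041, 0.706, 0.042, 0.705]
contact_force: [-0.6, -0.9, -2.7]
width: 0.506
```

```bash
python3 - <<'E'
from h import *
s=st();plan(.632,-.2517,.034,np.radians(96.5))
E
```

```text
{'clock': 25.0, 'q': [0.9721, 0.6622, -0.9081, 1.5056, 0.5372, 1.2403, 1.6774], 'ee_pos': [0.6319, -0.2502, 0.086], 'eef_rot': [-0.041, 0.7065, 0.0418, 0.7053], 'contact_force': [-0.6036, -0.897, -2.7446], 'width': 0.5057}
tcp [ 0.6319 -0.2502  0.086 ] tooly deg 96.7 toolx [-0.002  0.001 -1.   ] tool d [ 0.052  -0.0016 -0.    ] norm 0.052
yaw (after/before; sign for tool x down)  0.004
```

Call:
move_arm(steps=[0.012,-0.0013,0,0,0.03,0.012,0,0,0,0.03,0.012,0,0,0,0.03,0.008,0,0,0,0.03,0.006,0,0,0,0.03])

```text
clock: 25.5
ee_pos: [0.6322, -0.253, 0.0353]
eef_rot: [-0.041, 0.706, 0.041, 0.706]
contact_force: [-1.0, 0.6, -2.9]
width: 0.505
```

Call:
move_arm(steps=[0.002,0,0,0,0.03,0,0,0,0,0.03])

```text
clock: 25.7
ee_pos: [0.6326, -0.253, 0.0341]
eef_rot: [-0.041, 0.706, 0.041, 0.706]
contact_force: [0.0, -0.6, -3.4]
width: 0.507
```

```bash
python3 - <<'E'
from h import *
s=st();plan(.632,-.2517,.033,np.radians(96.5))
E
```

```text
{'clock': 25.7, 'q': [0.9559, 0.714, -0.8743, 1.5403, 0.579, 1.163, 1.6533], 'ee_pos': [0.6326, -0.253, 0.0341], 'eef_rot': [-0.0407, 0.706, 0.0408, 0.7058], 'contact_force': [0.0056, -0.6133, -3.4032], 'width': 0.5071}
tcp [ 0.6326 -0.253   0.0341] tooly deg 96.6 toolx [-0.  0. -1.] tool d [ 0.0011  0.0013 -0.0004] norm 0.002
yaw (after/before; sign for tool x down)  0.002
```

Call:
move_arm(steps=[0.0015,0,0,0,0.03,0,0,0,0,0.05,0,0,0,0,0.058,0,0,0,0,0.062,0,0,0,0,0.062])

```text
clock: 26.2
ee_pos: [0.633, -0.2531, 0.0335]
eef_rot: [-0.041, 0.706, 0.041, 0.706]
contact_force: [-0.5, -0.4, -0.5]
width: 0.729
```

Call:
move_arm(steps=[-0.02,0,0,0,0.062,-0.04,0,0,0,0.062,-0.04,0,0,0,0.062,0,0,0,0,0.04,0,0,0,0,0.04])

```text
clock: 26.7
ee_pos: [0.6337, -0.2531, 0.1356]
eef_rot: [-0.041, 0.705, 0.04, 0.707]
contact_force: [-0.7, 0.3, -0.8]
width: 0.465
```

```bash
python3 - <<'E'
from h import *
s=st();f=grab('wrist');wmeas(f);plan(.5757,-.2583,.0235,np.radians(96.4));c,F=crop();meas(F)
E
```

```text
{'clock': 26.7, 'q': [0.9849, 0.621, -0.9328, 1.4574, 0.5059, 1.3124, 1.7007], 'ee_pos': [0.6337, -0.2531, 0.1356], 'eef_rot': [-0.0414, 0.7048, 0.04, 0.7071], 'contact_force': [-0.7087, 0.3282, -0.7715], 'width': 0.4652}
2341 z 0.06 rect [array([ 632.4, -253.2]), array([44.2, 44. ]), np.float64(6.6)]
167 z 0.0229 rect [array([ 633.3, -279.7]), array([51.7,  3.8]), np.float64(4.4)]
255 z 0.023 rect [array([ 627.6, -225.3]), array([50.9,  4.5]), np.float64(5.9)]
bar x [-0.073  -0.0556 -0.0395]
flange x [-0.0768 -0.0739 -0.0702]
tcp [ 0.6326 -0.2531  0.1338] tooly deg 96.6 toolx [ 0.001 -0.001 -1.   ] tool d [ 0.1103  0.0015 -0.0572] norm 0.124
yaw (after/before; sign for tool x down)  0.003
block top x 127 [-0.02    0.0019  0.0237]
TCP gauge x,y [ 0.0013 -0.0013  0.1326] F [-0.35  0.18  0.48]
```

Call:
move_arm(steps=[0,0,-0.029,0,0.04,0,0,-0.028,0,0.04,0.04,0,0,0,0.04,0.04,0,0,0,0.04,0.02,0,0,0,0.04])

```text
clock: 27.3
ee_pos: [0.5724, -0.2592, 0.0282]
eef_rot: [-0.04, 0.708, 0.042, 0.704]
contact_force: [0.1, 0.1, 0.1]
width: 0.468
```

Call:
move_arm(steps=[0.01,0,0,0,0.04,0,0,0,0,0.04,0,0,0,0,0.04,0,0,0,0,0.005,0,0,0,0,0.005], newtons=50)

```text
clock: 27.8
ee_pos: [0.5769, -0.2598, 0.0243]
eef_rot: [-0.041, 0.705, 0.04, 0.707]
contact_force: [-1.7, 0.6, 4.3]
width: 0.15
```

Call:
move_arm(steps=[0,0,0,0,0.005,0,0,0,0,0.005,0,0,0,0,0.005])

```text
clock: 28.1
ee_pos: [0.5769, -0.2598, 0.0242]
eef_rot: [-0.041, 0.705, 0.04, 0.706]
contact_force: [-0.7, 0.0, 5.3]
width: 0.152
```

```bash
python3 - <<'E'
from h import *
s=st();c,F=crop();meas(F)
E
```

```text
{'clock': 28.1, 'q': [1.0601, 0.6403, -0.8964, 1.6812, 0.5542, 1.0921, 1.6825], 'ee_pos': [0.5769, -0.2598, 0.0242], 'eef_rot': [-0.0411, 0.7054, 0.0403, 0.7065], 'contact_force': [-0.6989, 0.0273, 5.3027], 'width': 0.1521}
block top x 136 [-0.0201  0.0019  0.0234]
TCP gauge x,y [-0.0543 -0.0018  0.0242] F [-1.3   0.33  6.41]
```

Call:
move_arm(steps=[0,0,-0.001,0,0.005,0,0,-0.001,0,0.005,0,0,-0.001,0,0.005,0,0,-0.001,0,0.005,0,0,-0.001,0,0.005])

```text
clock: 28.65
ee_pos: [0.5729, -0.2602, 0.024]
eef_rot: [-0.041, 0.704, 0.04, 0.707]
contact_force: [4.3, 0.4, 4.9]
width: 0.152
```

Call:
move_arm(steps=[0,0,-0.001,0,0.005,0,0,-0.001,0,0.005,0,0,-0.001,0,0.005,0,0,-0.001,0,0.005,0,0,-0.001,0,0.005])

```text
clock: 29.15
ee_pos: [0.568, -0.2606, 0.0239]
eef_rot: [-0.041, 0.704, 0.041, 0.707]
contact_force: [6.1, 1.4, 5.2]
width: 0.155
```

Call:
move_arm(steps=[0,0,-0.001,0,0.005,0,0,-0.001,0,0.005,0,0,-0.001,0,0.005,0,0,-0.001,0,0.005,0,0,-0.001,0,0.005])

```text
clock: 29.65
ee_pos: [0.5632, -0.2611, 0.024]
eef_rot: [-0.041, 0.704, 0.041, 0.707]
contact_force: [5.0, 0.3, 5.9]
width: 0.154
```

Call:
move_arm(steps=[0,0,-0.001,0,0.005,0,0,-0.001,0,0.005,0,0,-0.001,0,0.005])

```text
clock: 29.95
ee_pos: [0.5603, -0.2614, 0.0239]
eef_rot: [-0.041, 0.704, 0.041, 0.708]
contact_force: [5.6, 0.3, 5.0]
width: 0.152
```

```bash
python3 - <<'E'
from h import *
s=st();c,F=crop();meas(F)
E
```

```text
{'clock': 29.95, 'q': [1.0963, 0.6149, -0.9077, 1.7213, 0.5425, 1.0729, 1.6969], 'ee_pos': [0.5603, -0.2614, 0.0239], 'eef_rot': [-0.041, 0.7043, 0.0407, 0.7075], 'contact_force': [5.5576, 0.3154, 5.0449], 'width': 0.1518}
block top x 132 [-0.0324 -0.0102  0.0091]
TCP gauge x,y [-0.0711 -0.0015  0.0239] F [ 4.91 -0.14  5.67]
```

Call:
move_arm(steps=[0,0,-0.001,0,0.005,0,0,-0.001,0,0.005,0,0,-0.001,0,0.005,0,0,-0.001,0,0.005])

```text
clock: 30.4
ee_pos: [0.5563, -0.2619, 0.0239]
eef_rot: [-0.041, 0.704, 0.041, 0.708]
contact_force: [6.1, 0.9, 4.5]
width: 0.149
```

```bash
python3 - <<'E'
from h import *
s=st();c,F=crop();meas(F)
E
```

```text
{'clock': 30.4, 'q': [1.1045, 0.6091, -0.9102, 1.7301, 0.5399, 1.0694, 1.7004], 'ee_pos': [0.5563, -0.2619, 0.0239], 'eef_rot': [-0.041, 0.7043, 0.0407, 0.7075], 'contact_force': [6.0801, 0.8565, 4.4982], 'width': 0.1491}
block top x 131 [-0.0325 -0.0125  0.0089]
TCP gauge x,y [-0.0752 -0.0015  0.0239] F [ 3.94 -0.05  4.54]
```

Call:
move_arm(steps=[0,0,-0.001,0,0.005,0,0,-0.001,0,0.005,0,0,-0.001,0,0.005,0,0,-0.001,0,0.005])

```text
clock: 30.85
ee_pos: [0.5522, -0.2623, 0.0238]
eef_rot: [-0.041, 0.704, 0.041, 0.707]
contact_force: [5.8, 0.9, 4.1]
width: 0.156
```

```bash
python3 - <<'E'
from h import *
s=st();c,F=crop();meas(F)
E
```

```text
{'clock': 30.85, 'q': [1.1128, 0.6033, -0.9127, 1.7389, 0.5371, 1.0658, 1.7039], 'ee_pos': [0.5522, -0.2623, 0.0238], 'eef_rot': [-0.041, 0.7044, 0.0407, 0.7075], 'contact_force': [5.7831, 0.9276, 4.1401], 'width': 0.1564}
block top x 130 [-0.0324 -0.0126  0.009 ]
TCP gauge x,y [-0.0792 -0.0016  0.0238] F [ 5.82 -0.64  4.91]
```

Call:
move_arm(steps=[0,0,0.002,0,0.005,0,0,0.002,0,0.005,0,0,0.002,0,0.005,0,0,0.002,0,0.005,0,0,0.002,0,0.005])

```text
clock: 31.4
ee_pos: [0.5608, -0.2614, 0.0238]
eef_rot: [-0.041, 0.706, 0.041, 0.706]
contact_force: [-3.8, 0.5, 11.5]
width: 0.153
```

Call:
move_arm(steps=[0,0,0,0,0.005,0,0,0,0,0.04,0,0,0,0,0.04,0,0,0,0,0.04,0,0,0,0,0.04])

```text
clock: 31.9
ee_pos: [0.5591, -0.2614, 0.0221]
eef_rot: [-0.04, 0.707, 0.041, 0.705]
contact_force: [-0.8, -0.4, 0.2]
width: 0.471
```

Call:
move_arm(steps=[-0.02,0,0,0,0.04,-0.04,0,0,0,0.04,-0.04,0,0,0,0.062,0,0,0.033,0,0.062,0,0,0.033,0,0.062])

```text
clock: 32.4
ee_pos: [0.6262, -0.2559, 0.1248]
eef_rot: [-0.041, 0.706, 0.039, 0.706]
contact_force: [0.9, -0.2, -0.9]
width: 0.724
```

Call:
move_arm(steps=[0,0,0,0,0.062,0,0,0,0,0.062])

```text
clock: 32.6
ee_pos: [0.6255, -0.253, 0.1221]
eef_rot: [-0.041, 0.706, 0.042, 0.705]
contact_force: [-0.5, -0.2, -0.6]
width: 0.725
```

```bash
python3 - <<'E'
from h import *
st();f=grab('wrist');wmeas(f)
plan(.6273,-.2527,.033,np.radians(96.4))
E
```

```text
{'clock': 32.6, 'q': [0.9986, 0.6229, -0.9344, 1.487, 0.5092, 1.291, 1.6995], 'ee_pos': [0.6255, -0.253, 0.1221], 'eef_rot': [-0.0408, 0.7064, 0.0415, 0.7054], 'contact_force': [-0.4791, -0.1636, -0.5814], 'width': 0.7251}
2587 z 0.06 rect [array([ 626.7, -253.7]), array([44.3, 44.2]), np.float64(6.7)]
159 z 0.023 rect [array([ 632.8, -280. ]), array([50.2,  3.7]), np.float64(4.6)]
257 z 0.0231 rect [array([ 627.5, -225.2]), array([51.3,  4.3]), np.float64(6.4)]
bar x [-0.0902 -0.0715 -0.055 ]
flange x [-0.093  -0.0896 -0.0863]
tcp [ 0.6248 -0.2536  0.1221] tooly deg 96.6 toolx [-0.002  0.    -1.   ] tool d [0.0891 0.0006 0.0028] norm 0.089
yaw (after/before; sign for tool x down)  0.004
```

Call:
move_arm(steps=[0,0,0.002,0,0.062,0.03,0,0,0,0.062,0.03,0,0,0,0.062,0.029,0,0,0,0.062,0,0,0,0,0.062], newtons=40)

```text
clock: 33.15
ee_pos: [0.6235, -0.2538, 0.0294]
eef_rot: [-0.04, 0.709, 0.041, 0.703]
contact_force: [-0.4, -0.6, -0.2]
width: 0.726
```

Call:
move_arm(steps=[0,0,0,0,0.03,0,0,0,0,0.03,0,0,0,0,0.03,0,0,0,0,0.03])

```text
clock: 33.55
ee_pos: [0.6283, -0.2539, 0.0353]
eef_rot: [-0.041, 0.705, 0.04, 0.706]
contact_force: [-0.1, 0.5, 1.8]
width: 0.508
```

Call:
move_arm(steps=[-0.01,0,0,0,0.03,-0.02,0,0,0,0.03,-0.04,0,0,0,0.03,-0.04,0,0,0,0.03,0,0,0,0,0.03])

```text
clock: 34.05
ee_pos: [0.6317, -0.2537, 0.1527]
eef_rot: [-0.043, 0.702, 0.039, 0.71]
contact_force: [1.4, 0.8, -2.1]
width: 0.504
```

Call:
move_arm(steps=[0,0,0,0,0.03,0,0,0,0,0.03])

```text
clock: 34.25
ee_pos: [0.6267, -0.2537, 0.1432]
eef_rot: [-0.041, 0.707, 0.041, 0.705]
contact_force: [0.1, -0.7, -3.8]
width: 0.511
```

```bash
python3 - <<'E'
from h import *
s=st();f=grab('wrist');inhand(f,s)
plan(.447,-.222,.15,np.radians(90))
E
```

```text
{'clock': 34.25, 'q': [0.9996, 0.6084, -0.9428, 1.4614, 0.4973, 1.3262, 1.7074], 'ee_pos': [0.6267, -0.2537, 0.1432], 'eef_rot': [-0.0407, 0.7067, 0.0407, 0.7052], 'contact_force': [0.1345, -0.7211, -3.7772], 'width': 0.5107}
top over TCP 0.0247 yz rect mm ((-0.11090278625488281, -0.8658275604248047), (45.630958557128906, 56.41765594482422), 89.63722229003906) z range [-0.023   0.0207] y range [-0.023  0.023]
tcp [ 0.6265 -0.2536  0.1426] tooly deg 96.6 toolx [-0.003  0.    -1.   ] tool d [-0.0069  0.0521 -0.1747] norm 0.182
yaw (after/before; sign for tool x down)  0.115
```

Call:
move_arm(steps=[-0.0015,0.0104,-0.035,0,0.03,-0.0015,0.0104,-0.035,0,0.03,-0.0015,0.0104,-0.035,0,0.03,-0.0015,0.0104,-0.035,0,0.03,-0.0015,0.0104,-0.035,0,0.03])

```text
clock: 34.8
ee_pos: [0.4455, -0.2213, 0.1498]
eef_rot: [-0.04, 0.707, 0.042, 0.705]
contact_force: [0.1, 0.4, -2.2]
width: 0.504
```

Call:
move_arm(steps=[0,0,0,0.115,0.03,0,0,0,0,0.03,0.04,0,0,0,0.03,0.03,0,0,0,0.03,0,0,0,0,0.03])

```text
clock: 35.3
ee_pos: [0.4453, -0.2197, 0.0775]
eef_rot: [0.001, 0.709, 0.004, 0.705]
contact_force: [-0.6, 0.6, -2.8]
width: 0.503
```

Call:
move_arm(steps=[0,0,0,0,0.03,0,0,0,0,0.03])

```text
clock: 35.5
ee_pos: [0.4496, -0.222, 0.0829]
eef_rot: [-0.001, 0.706, 0.001, 0.708]
contact_force: [0.0, 0.1, -2.5]
width: 0.504
```

```bash
python3 - <<'E'
from h import *
s=st();plan(.4465,-.222,.025,np.radians(90))
E
```

```text
{'clock': 35.5, 'q': [1.3753, 0.2952, -1.0756, 1.9591, 0.2982, 1.0559, 1.7418], 'ee_pos': [0.4496, -0.222, 0.0829], 'eef_rot': [-0.0009, 0.7062, 0.0006, 0.708], 'contact_force': [0.0309, 0.1417, -2.4725], 'width': 0.5039}
tcp [ 0.4496 -0.222   0.0829] tooly deg 90.1 toolx [ 0.002 -0.001 -1.   ] tool d [ 0.0579  0.     -0.0033] norm 0.058
yaw (after/before; sign for tool x down)  0.002
```

Call:
move_arm(steps=[0.025,0,-0.002,0,0.03,0.02,0,0,0,0.03,0.01,0,0,0,0.03,0,0,0,0,0.03,0.003,0,0,0,0.03])

```text
clock: 36.0
ee_pos: [0.4473, -0.2226, 0.0248]
eef_rot: [-0.001, 0.706, -0.0, 0.708]
contact_force: [0.9, -0.2, -2.7]
width: 0.508
```

Call:
move_arm(steps=[0.0015,0,0,0,0.03,0,0,0,0,0.03])

```text
clock: 36.2
ee_pos: [0.447, -0.2226, 0.0232]
eef_rot: [-0.001, 0.707, -0.0, 0.708]
contact_force: [-0.8, 0.4, 2.2]
width: 0.507
```

Call:
move_arm(steps=[0,0,0,0,0.05,0,0,0,0,0.055,0,0,0,0,0.055,0,0,0,0,0.055])

```text
clock: 36.6
ee_pos: [0.4459, -0.2222, 0.022]
eef_rot: [-0.0, 0.707, -0.0, 0.707]
contact_force: [-0.1, 0.4, -0.3]
width: 0.643
```

Call:
move_arm(steps=[-0.02,0,0,0,0.055,-0.04,0,0,0,0.055,-0.04,0,0,0,0.055,-0.04,0,0,0,0.065,-0.04,0,0,0,0.085])

```text
clock: 37.1
ee_pos: [0.4457, -0.2217, 0.2034]
eef_rot: [-0.0, 0.707, 0.0, 0.707]
contact_force: [-0.1, -1.1, 0.3]
width: 0.908
```

Call:
move_arm(steps=[0,0,0,0,0.085,0,0,0,0,0.085])

```text
clock: 37.3
ee_pos: [0.4461, -0.2225, 0.2024]
eef_rot: [-0.001, 0.707, -0.001, 0.707]
contact_force: [-0.7, -0.2, -0.2]
width: 0.998
```

```bash
python3 - <<'E'
from h import *
s=st();f=grab('wrist');P=pts(f);comps(P,(.39,.52,-.35,-.12),.043,.053)
a=grab('scene');b=grab('side');
for F in(a,b): print(rect(pts(F),(.46,.6,.37,.52),.037,.05))
plan(.54,.15,.2,np.radians(74.3));plan(.58,.42,.2,np.radians(74.3))
E
```

```text
{'clock': 37.3, 'q': [1.5281, 0.1071, -1.1653, 1.829, 0.1049, 1.2703, 1.9043], 'ee_pos': [0.4461, -0.2225, 0.2024], 'eef_rot': [-0.0007, 0.7069, -0.0009, 0.7073], 'contact_force': [-0.7428, -0.1502, -0.2193], 'width': 0.9979}
1115 z 0.0478 rect [array([ 446.2, -291.6]), array([44.5, 44.7]), np.float64(89.7)]
1341 z 0.0481 rect [array([ 446.4, -222.7]), array([43.9, 44.6]), np.float64(89.6)]
(52, array([0.535, 0.431, 0.044]), ((512.8560180664062, 446.38946533203125), (44.293418884277344, 96.90796661376953), 53.25045394897461))
(127, array([0.525, 0.435, 0.045]), ((505.6279296875, 441.9952392578125), (44.78453063964844, 97.35868072509766), 71.5165786743164))
tcp [ 0.4448 -0.2217  0.2004] tooly deg 90.0 toolx [-0.002  0.002 -1.   ] tool d [0.0008 0.3717 0.0953] norm 0.384
yaw (after/before; sign for tool x down)  0.274
tcp [ 0.4448 -0.2217  0.2004] tooly deg 90.0 toolx [-0.002  0.002 -1.   ] tool d [0.0012 0.6417 0.1353] norm 0.656
yaw (after/before; sign for tool x down)  0.274
```

Call:
move_arm(steps=[-0.004,0.0244,0.035,0,0.085,-0.004,0.0244,0.035,0,0.085,-0.004,0.0244,0.035,0,0.085,-0.004,0.0244,0.035,0,0.085,-0.004,0.0244,0.035,0,0.085])

```text
clock: 37.95
ee_pos: [0.6214, -0.0989, 0.2194]
eef_rot: [0.0, 0.708, 0.001, 0.706]
contact_force: [-0.2, -1.1, 0.8]
width: 0.995
```

Call:
move_arm(steps=[0,0.0417,-0.0033,0.055,0.085,0,0.0417,-0.0033,0.055,0.085,0,0.0417,-0.0033,0.055,0.085,0,0.0417,-0.0033,0.055,0.085,0,0.0417,-0.0033,0.055,0.085])

```text
clock: 38.45
ee_pos: [0.6263, 0.1101, 0.2198]
eef_rot: [0.097, 0.701, -0.098, 0.699]
contact_force: [0.7, -0.8, 0.2]
width: 0.995
```

```bash
python3 - <<'E'
from h import *
s=st();plan(.58,.40,.2,np.radians(74.3))
E
```

```text
{'clock': 38.45, 'q': [0.5472, 0.4917, -1.0447, 1.4751, 0.4247, 1.4215, 0.7847], 'ee_pos': [0.6263, 0.1101, 0.2198], 'eef_rot': [0.0971, 0.7015, -0.0977, 0.6993], 'contact_force': [0.711, -0.7717, 0.1623], 'width': 0.9953}
tcp [0.6263 0.1101 0.2198] tooly deg 74.2 toolx [-0.003 -0.    -1.   ] tool d [ 0.0198  0.2663 -0.1236] norm 0.294
yaw (after/before; sign for tool x down)  -0.002
```

Call:
move_arm(steps=[0.002,0.038,-0.0177,0,0.085,0.002,0.038,-0.0177,0,0.085,0.002,0.038,-0.0177,0,0.085,0.002,0.038,-0.0177,0,0.085,0.002,0.038,-0.0177,0,0.085])

```text
clock: 38.95
ee_pos: [0.5925, 0.3166, 0.2094]
eef_rot: [0.096, 0.701, -0.097, 0.699]
contact_force: [0.6, 0.5, -0.2]
width: 0.994
```

Call:
move_arm(steps=[0.002,0.038,-0.0177,0,0.085,0.002,0.038,-0.0177,0,0.085,0,0,0,0,0.085,0,0,0,0,0.085])

```text
clock: 39.35
ee_pos: [0.5782, 0.3997, 0.2055]
eef_rot: [0.095, 0.702, -0.096, 0.7]
contact_force: [0.3, -1.1, -0.3]
width: 0.997
```

```bash
python3 - <<'E'
from h import *
s=st();f=grab('wrist');save(f,'w9');P=pts(f);comps(P,(.4,.63,.34,.55));plan(.531,.433,.1,np.radians(74))
E
```

```text
{'clock': 39.35, 'q': [-0.009, 0.6432, -0.9993, 1.3057, 0.53, 1.4702, 0.3369], 'ee_pos': [0.5782, 0.3997, 0.2055], 'eef_rot': [0.0947, 0.7017, -0.096, 0.6996], 'contact_force': [0.2975, -1.0891, -0.2979], 'width': 0.997}
1286 z 0.044 rect [array([530.4, 435.9]), array([44. , 44.1]), np.float64(71.1)]
tcp [0.5797 0.3978 0.2058] tooly deg 74.3 toolx [-0.002 -0.002 -1.   ] tool d [ 0.1059  0.021  -0.0562] norm 0.122
yaw (after/before; sign for tool x down)  0.006
```

View pics/w9.png

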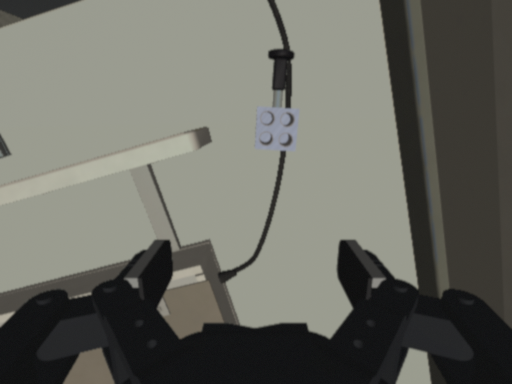

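The wrist view shows the four-well block at (277,130) with the wall's end at (205,135) clear of the jaw. The cable only passes beneath the view. I go down on it.

Call:
move_arm(steps=[0,0.0118,-0.0288,0.056,0.07,0,0.0134,-0.0282,0,0.07,0.04,0,0,0,0.07,0.04,0,0,0,0.07,0,0,0,0,0.07])

```text
clock: 39.9
ee_pos: [0.5326, 0.4335, 0.1212]
eef_rot: [0.114, 0.699, -0.121, 0.695]
contact_force: [-0.3, -0.4, -0.2]
width: 0.817
```

Call:
move_arm(steps=[0,0,0,0,0.07,0,0,0,0,0.07])

```text
clock: 40.1
ee_pos: [0.5348, 0.4391, 0.1302]
eef_rot: [0.118, 0.697, -0.116, 0.698]
contact_force: [0.2, 0.1, 0.2]
width: 0.817
```

```bash
python3 - <<'E'
from h import *
s=st();plan(.5304,.4359,.0145,np.radians(71.1))
E
```

```text
{'clock': 40.1, 'q': [-0.073, 0.6663, -0.9727, 1.4337, 0.5545, 1.3284, 0.1626], 'ee_pos': [0.5348, 0.4391, 0.1302], 'eef_rot': [0.1179, 0.6967, -0.1163, 0.698], 'contact_force': [0.1696, 0.1257, 0.1567], 'width': 0.8165}
tcp [0.5348 0.4391 0.1302] tooly deg 70.9 toolx [ 0.002  0.002 -1.   ] tool d [ 0.1156 -0.0048 -0.0033] norm 0.116
yaw (after/before; sign for tool x down)  -0.003
```

Call:
move_arm(steps=[0.035,-0.003,-0.003,0,0.07,0.035,0,0,0,0.07,0.035,0,0,0,0.07,0,0,0,0,0.07,0,0,0,0,0.07])

```text
clock: 40.6
ee_pos: [0.5304, 0.4379, 0.0249]
eef_rot: [0.117, 0.697, -0.116, 0.698]
contact_force: [0.0, -0.1, 0.3]
width: 0.818
```

```bash
python3 - <<'E'
from h import *
s=st();plan(.5304,.4359,.0145,np.radians(71.1))
E
```

```text
{'clock': 40.6, 'q': [-0.0986, 0.7555, -0.9118, 1.5286, 0.6295, 1.1696, 0.1105], 'ee_pos': [0.5304, 0.4379, 0.0249], 'eef_rot': [0.1172, 0.6971, -0.116, 0.6978], 'contact_force': [0.0113, -0.1269, 0.2881], 'width': 0.8181}
tcp [0.5304 0.4379 0.0249] tooly deg 71.0 toolx [ 0.001  0.001 -1.   ] tool d [ 0.0104 -0.0019  0.0006] norm 0.011
yaw (after/before; sign for tool x down)  -0.002
```

Call:
move_arm(steps=[0.0095,-0.0018,0,0,0.07,0,0,0,0,0.07,0,0,0,0,0.03,0,0,0,0,0.03,0,0,0,0,0.03])

```text
clock: 41.1
ee_pos: [0.5295, 0.4361, 0.0145]
eef_rot: [0.117, 0.697, -0.116, 0.698]
contact_force: [-0.5, 0.7, 3.6]
width: 0.512
```

Call:
move_arm(steps=[0,0,0,0,0.03,0,0,0,0,0.03])

```text
clock: 41.3
ee_pos: [0.5295, 0.4361, 0.0145]
eef_rot: [0.117, 0.697, -0.116, 0.698]
contact_force: [0.4, 0.1, 5.1]
width: 0.504
```

Call:
move_arm(steps=[-0.03,0,0,0,0.03,-0.04,0,0,0,0.03,-0.04,0,0,0,0.03,-0.04,0,0,0,0.03,-0.04,0,0,0,0.03])

```text
clock: 41.8
ee_pos: [0.5284, 0.4346, 0.2036]
eef_rot: [0.116, 0.698, -0.117, 0.697]
contact_force: [0.8, 0.2, -2.0]
width: 0.509
```

Call:
move_arm(steps=[0,0,0,0,0.03,0,0,0,0,0.03])

```text
clock: 42.0
ee_pos: [0.5288, 0.4353, 0.2032]
eef_rot: [0.116, 0.697, -0.117, 0.698]
contact_force: [0.6, -0.2, -4.2]
width: 0.509
```

```bash
python3 - <<'E'
from h import *
s=st();f=grab('wrist');inhand(f,s)
P=pts(dict(np.load('/tmp/scene.npz')))
for y in np.arange(-.2,.45,.05):
    m=(abs(P[...,1]-y)<.05)&(P[...,0]>.45)&(P[...,0]<.72)&(P[...,2]<.3); print(round(y,2),np.round(np.nanmax(P[m][:,2]),3),end='; ')
plan(.632,-.2517,.2,np.radians(96.5))
E
```

```text
{'clock': 42.0, 'q': [-0.0591, 0.6048, -1.0085, 1.3651, 0.507, 1.442, 0.1925], 'ee_pos': [0.5288, 0.4353, 0.2032], 'eef_rot': [0.1162, 0.6973, -0.1165, 0.6976], 'contact_force': [0.5917, -0.1833, -4.2114], 'width': 0.509}
top over TCP 0.0291 yz rect mm ((0.2696094512939453, 0.3980560302734375), (59.24555587768555, 45.098915100097656), 0.5573145151138306) z range [-0.0217  0.022 ] y range [-0.0244  0.0234]
-0.2 0.3; -0.15 0.299; -0.1 0.282; -0.05 0.104; -0.0 0.093; 0.05 0.09; 0.1 0.088; 0.15 0.088; 0.2 0.091; 0.25 0.092; 0.3 0.092; 0.35 0.086; 0.4 0.048; tcp [0.5285 0.4346 0.2017] tooly deg 71.1 toolx [-0.002 -0.002 -1.   ] tool d [ 0.0031 -0.6154  0.3207] norm 0.694
yaw (after/before; sign for tool x down)  -0.444
```

Call:
move_arm(steps=[0,-0.041,0.0213,0,0.03,0,-0.041,0.0213,0,0.03,0,-0.041,0.0213,0,0.03,0,-0.041,0.0213,0,0.03,0,-0.041,0.0213,0,0.03])

```text
clock: 42.55
ee_pos: [0.5619, 0.204, 0.2006]
eef_rot: [0.116, 0.699, -0.117, 0.696]
contact_force: [1.3, -0.0, -1.7]
width: 0.509
```

Call:
move_arm(steps=[0,-0.041,0.0213,0,0.03,0,-0.041,0.0213,0,0.03,0,-0.041,0.0213,0,0.03,0,-0.041,0.0213,0,0.03,0,-0.041,0.0213,0,0.03])

```text
clock: 43.05
ee_pos: [0.5957, -0.024, 0.2009]
eef_rot: [0.116, 0.699, -0.117, 0.696]
contact_force: [0.9, 0.0, -2.7]
width: 0.506
```

Call:
move_arm(steps=[0,-0.041,0.0213,0,0.03,0,-0.041,0.0213,0,0.03,0,-0.041,0.0213,0,0.03,0,-0.041,0.0213,0,0.03,0,-0.041,0.0213,0,0.03])

```text
clock: 43.55
ee_pos: [0.6298, -0.252, 0.2003]
eef_rot: [0.117, 0.699, -0.116, 0.696]
contact_force: [1.1, -0.3, -2.2]
width: 0.506
```

Call:
move_arm(steps=[0,0,0,-0.111,0.03,0,0,0,-0.111,0.03,0,0,0,-0.111,0.03,0,0,0,-0.111,0.03,0,0,0,0,0.03])

```text
clock: 44.05
ee_pos: [0.63, -0.25, 0.2004]
eef_rot: [-0.039, 0.707, 0.041, 0.705]
contact_force: [-0.3, -0.1, -2.8]
width: 0.51
```

```bash
python3 - <<'E'
from h import *
s=st();plan(.6306,-.252,.08,np.radians(96.5))
E
```

```text
{'clock': 44.05, 'q': [1.024, 0.6004, -1.0227, 1.3846, 0.5064, 1.438, 1.699], 'ee_pos': [0.63, -0.25, 0.2004], 'eef_rot': [-0.0393, 0.7074, 0.041, 0.7045], 'contact_force': [-0.3031, -0.0932, -2.7868], 'width': 0.5099}
tcp [ 0.63   -0.25    0.2004] tooly deg 96.5 toolx [-0.004  0.002 -1.   ] tool d [ 0.1204 -0.0024  0.0009] norm 0.12
yaw (after/before; sign for tool x down)  0.0
```

Call:
move_arm(steps=[0.04,-0.002,0.001,0,0.03,0.04,0,0,0,0.03,0.038,0,0,0,0.03,0,0,0,0,0.03,0,0,0,0,0.03])

```text
clock: 44.55
ee_pos: [0.6319, -0.2516, 0.0847]
eef_rot: [-0.039, 0.707, 0.04, 0.705]
contact_force: [0.5, 0.3, -1.5]
width: 0.507
```

```bash
python3 - <<'E'
from h import *
s=st();plan(.6306,-.252,.032,np.radians(96.5))
E
```

```text
{'clock': 44.55, 'q': [1.0044, 0.6913, -0.9635, 1.5038, 0.5822, 1.2561, 1.6478], 'ee_pos': [0.6319, -0.2516, 0.0847], 'eef_rot': [-0.0391, 0.7067, 0.04, 0.7053], 'contact_force': [0.5451, 0.301, -1.4782], 'width': 0.5072}
tcp [ 0.6319 -0.2516  0.0847] tooly deg 96.4 toolx [-0.002  0.001 -1.   ] tool d [ 0.0527 -0.0003 -0.0013] norm 0.053
yaw (after/before; sign for tool x down)  -0.002
```

Call:
move_arm(steps=[0.012,0,-0.001,0,0.03,0.012,0,0,0,0.03,0.012,0,0,0,0.03,0.008,0,0,0,0.03,0.007,0,0,0,0.03])

```text
clock: 45.05
ee_pos: [0.6313, -0.252, 0.0335]
eef_rot: [-0.04, 0.706, 0.04, 0.706]
contact_force: [-0.6, -0.2, -2.1]
width: 0.505
```

Call:
move_arm(steps=[0.001,0,0,0,0.03,0,0,0,0,0.03])

```text
clock: 45.25
ee_pos: [0.6316, -0.2519, 0.0333]
eef_rot: [-0.04, 0.706, 0.04, 0.706]
contact_force: [0.7, 0.7, -2.5]
width: 0.508
```

```bash
python3 - <<'E'
from h import *
s=st();plan(.6306,-.252,.032,np.radians(96.5))
E
```

```text
{'clock': 45.25, 'q': [0.9884, 0.7392, -0.9298, 1.5435, 0.624, 1.1783, 1.6231], 'ee_pos': [0.6316, -0.2519, 0.0333], 'eef_rot': [-0.04, 0.706, 0.0401, 0.7059], 'contact_force': [0.6847, 0.7368, -2.5062], 'width': 0.508}
tcp [ 0.6316 -0.2519  0.0333] tooly deg 96.5 toolx [-0.  0. -1.] tool d [ 0.0013 -0.     -0.001 ] norm 0.002
yaw (after/before; sign for tool x down)  -0.0
```

Call:
move_arm(steps=[0.0015,0,0,0,0.03,0.001,0,0,0,0.03,0,0,0,0,0.055,0,0,0,0,0.062,0,0,0,0,0.062])

```text
clock: 45.75
ee_pos: [0.632, -0.2521, 0.0315]
eef_rot: [-0.04, 0.706, 0.04, 0.706]
contact_force: [-0.5, 1.3, -0.1]
width: 0.722
```

Call:
move_arm(steps=[-0.02,0,0,0,0.062,-0.04,0,0,0,0.062,-0.04,0,0,0,0.062,0,0,0,0,0.04,0,0,0,0,0.04])

```text
clock: 46.25
ee_pos: [0.6327, -0.252, 0.1337]
eef_rot: [-0.041, 0.705, 0.039, 0.707]
contact_force: [-0.1, -0.1, -1.2]
width: 0.469
```

```bash
python3 - <<'E'
from h import *
s=st();f=grab('wrist');wmeas(f);plan(.5757,-.2583,.0235,np.radians(96.4));c,F=crop();meas(F)
E
```

```text
{'clock': 46.25, 'q': [1.0182, 0.6473, -0.9925, 1.4621, 0.5492, 1.3239, 1.6709], 'ee_pos': [0.6327, -0.252, 0.1337], 'eef_rot': [-0.0407, 0.7048, 0.0393, 0.7071], 'contact_force': [-0.132, -0.1254, -1.2498], 'width': 0.4694}
2160 z 0.0599 rect [array([ 632.2, -252.1]), array([44.4, 44. ]), np.float64(6.7)]
212 z 0.0229 rect [array([ 633.6, -279.7]), array([50.8,  3.9]), np.float64(6.0)]
214 z 0.023 rect [array([ 627.7, -225.1]), array([51.6,  4.4]), np.float64(6.5)]
bar x [-0.0718 -0.055  -0.0398]
flange x [-0.0769 -0.074  -0.0703]
tcp [ 0.6317 -0.2521  0.1318] tooly deg 96.5 toolx [ 0.001 -0.001 -1.   ] tool d [ 0.1083  0.0002 -0.0564] norm 0.122
yaw (after/before; sign for tool x down)  0.002
block top x 134 [-0.02    0.0007  0.0236]
TCP gauge x,y [ 5.000e-04 -1.000e-04  1.306e-01] F [-0.28 -0.2   0.11]
```

Call:
move_arm(steps=[0,0,-0.028,0,0.04,0,0,-0.028,0,0.04,0.04,0,0,0,0.04,0.04,0,0,0,0.04,0.018,0,0,0,0.04])

```text
clock: 46.85
ee_pos: [0.5724, -0.2579, 0.0283]
eef_rot: [-0.039, 0.708, 0.041, 0.704]
contact_force: [-0.9, -0.3, -0.6]
width: 0.465
```

Call:
move_arm(steps=[0.01,0,0,0,0.04,0,0,0,0,0.04,0,0,0,0,0.04,0,0,0,0,0.005,0,0,0,0,0.005], newtons=50)

```text
clock: 47.35
ee_pos: [0.5769, -0.2585, 0.0244]
eef_rot: [-0.04, 0.705, 0.04, 0.707]
contact_force: [-1.8, 1.5, 4.5]
width: 0.157
```

Call:
move_arm(steps=[0,0,0,0,0.005,0,0,0,0,0.005,0,0,0,0,0.005])

```text
clock: 47.65
ee_pos: [0.5769, -0.2585, 0.0243]
eef_rot: [-0.04, 0.705, 0.04, 0.707]
contact_force: [-1.1, -0.0, 5.3]
width: 0.155
```

```bash
python3 - <<'E'
from h import *
s=st();c,F=crop();meas(F)
E
```

```text
{'clock': 47.65, 'q': [1.0955, 0.6682, -0.9546, 1.6815, 0.6003, 1.1104, 1.6489], 'ee_pos': [0.5769, -0.2585, 0.0243], 'eef_rot': [-0.0405, 0.7053, 0.0396, 0.7066], 'contact_force': [-1.1256, -0.0162, 5.3278], 'width': 0.1551}
block top x 131 [-0.0201 -0.0003  0.0226]
TCP gauge x,y [-0.0541 -0.0004  0.0243] F [-0.59  0.68  6.05]
```

Call:
move_arm(steps=[0,0,-0.001,0,0.005,0,0,-0.001,0,0.005,0,0,-0.001,0,0.005,0,0,-0.001,0,0.005,0,0,-0.001,0,0.005])

```text
clock: 48.2
ee_pos: [0.573, -0.2589, 0.0241]
eef_rot: [-0.04, 0.704, 0.04, 0.707]
contact_force: [3.7, 0.9, 4.9]
width: 0.156
```

Call:
move_arm(steps=[0,0,-0.001,0,0.005,0,0,-0.001,0,0.005,0,0,-0.001,0,0.005,0,0,-0.001,0,0.005,0,0,-0.001,0,0.005])

```text
clock: 48.7
ee_pos: [0.5681, -0.2593, 0.0241]
eef_rot: [-0.04, 0.704, 0.04, 0.708]
contact_force: [4.9, 0.3, 5.4]
width: 0.153
```

Call:
move_arm(steps=[0,0,-0.001,0,0.005,0,0,-0.001,0,0.005,0,0,-0.001,0,0.005,0,0,-0.001,0,0.005,0,0,-0.001,0,0.005])

```text
clock: 49.2
ee_pos: [0.5634, -0.2597, 0.0241]
eef_rot: [-0.04, 0.704, 0.04, 0.708]
contact_force: [6.1, 0.5, 5.1]
width: 0.154
```

Call:
move_arm(steps=[0,0,-0.001,0,0.005,0,0,-0.001,0,0.005,0,0,-0.001,0,0.005])

```text
clock: 49.5
ee_pos: [0.5605, -0.2601, 0.024]
eef_rot: [-0.04, 0.704, 0.04, 0.708]
contact_force: [5.5, 0.3, 4.1]
width: 0.154
```

```bash
python3 - <<'E'
from h import *
s=st();c,F=crop();meas(F)
E
```

```text
{'clock': 49.5, 'q': [1.1332, 0.6438, -0.967, 1.7215, 0.5893, 1.091, 1.662], 'ee_pos': [0.5605, -0.2601, 0.024], 'eef_rot': [-0.0403, 0.7041, 0.04, 0.7078], 'contact_force': [5.4883, 0.2509, 4.1389], 'width': 0.1536}
block top x 123 [-0.0325 -0.0127  0.009 ]
TCP gauge x,y [-0.0708 -0.0002  0.024 ] F [6.02 0.23 4.65]
```

Call:
move_arm(steps=[0,0,-0.001,0,0.005,0,0,-0.001,0,0.005,0,0,-0.001,0,0.005,0,0,-0.001,0,0.005])

```text
clock: 49.95
ee_pos: [0.5565, -0.2605, 0.024]
eef_rot: [-0.04, 0.704, 0.04, 0.708]
contact_force: [5.7, 0.7, 3.6]
width: 0.153
```

```bash
cp /tmp/scene.npz /tmp/prev.npz; python3 - <<'E'
from h import *
p=np.load('/tmp/prev.npz')['color'];c0=cv2.resize(p[215:285,250:350],None,fx=4,fy=4,interpolation=2)
s=st();c,F=crop();meas(F);cv2.imwrite('pics/p3.png',np.hstack([c0,cv2.resize(c,(400,280))])[:,:,::-1])
E
```

```text
{'clock': 49.95, 'q': [1.1419, 0.6381, -0.9698, 1.7303, 0.5867, 1.0874, 1.6652], 'ee_pos': [0.5565, -0.2605, 0.024], 'eef_rot': [-0.0403, 0.7041, 0.04, 0.7078], 'contact_force': [5.6983, 0.734, 3.609], 'width': 0.153}
block top x 126 [-0.0326 -0.0127  0.0091]
TCP gauge x,y [-0.0748 -0.0002  0.024 ] F [ 5.41 -0.31  4.67]
```

View pics/p3.png

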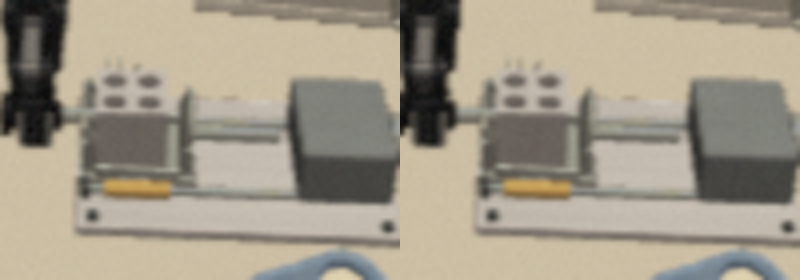

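The crops show the cradle and pointer (137,68) unmoved between the two shots and still short of the fins at (107,65) and (120,65), while the knob moved away. So it slips as well. I'll finish the centimetre, return the cradle and check.

Call:
move_arm(steps=[0,0,-0.001,0,0.005,0,0,-0.001,0,0.005,0,0,-0.001,0,0.005,0,0,-0.001,0,0.005])

```text
clock: 50.4
ee_pos: [0.5525, -0.2609, 0.0239]
eef_rot: [-0.04, 0.704, 0.04, 0.708]
contact_force: [5.4, 0.7, 3.6]
width: 0.151
```

Call:
move_arm(steps=[0,0,0,0,0.005,0,0,0.002,0,0.005,0,0,0.002,0,0.005,0,0,0.002,0,0.005,0,0,0.002,0,0.005])

```text
clock: 50.9
ee_pos: [0.5593, -0.2602, 0.0239]
eef_rot: [-0.04, 0.705, 0.04, 0.707]
contact_force: [2.3, 0.4, 7.7]
width: 0.151
```

Call:
move_arm(steps=[0,0,0.002,0,0.005,0,0,0,0,0.04,0,0,0,0,0.04,0,0,0,0,0.04,0,0,0,0,0.04])

```text
clock: 51.4
ee_pos: [0.5591, -0.2601, 0.0222]
eef_rot: [-0.04, 0.707, 0.04, 0.705]
contact_force: [0.5, -0.2, -0.2]
width: 0.468
```

Call:
move_arm(steps=[-0.02,0,0,0,0.04,-0.04,0,0,0,0.04,-0.04,0,0,0,0.062,0,0,0.033,0,0.062,0,0,0.033,0,0.062])

```text
clock: 51.9
ee_pos: [0.6268, -0.2546, 0.1268]
eef_rot: [-0.04, 0.705, 0.038, 0.707]
contact_force: [-0.0, 0.2, 0.9]
width: 0.724
```

Call:
move_arm(steps=[0,0,0,0,0.062,0,0,0,0,0.062])

```text
clock: 52.1
ee_pos: [0.626, -0.2517, 0.1238]
eef_rot: [-0.04, 0.706, 0.041, 0.706]
contact_force: [0.5, -0.1, 0.3]
width: 0.727
```

```bash
python3 - <<'E'
from h import *
st();f=grab('wrist');wmeas(f)
plan(.6273,-.2523,.033,np.radians(96.4))
E
```

```text
{'clock': 52.1, 'q': [1.0303, 0.6476, -0.9942, 1.4861, 0.5508, 1.3073, 1.6704], 'ee_pos': [0.626, -0.2517, 0.1238], 'eef_rot': [-0.0403, 0.7058, 0.0407, 0.706], 'contact_force': [0.4514, -0.1375, 0.3006], 'width': 0.7271}
2339 z 0.0599 rect [array([ 626.5, -252.5]), array([44. , 44.1]), np.float64(6.6)]
217 z 0.0229 rect [array([ 633.4, -279.8]), array([51.5,  3.9]), np.float64(4.9)]
197 z 0.023 rect [array([ 627.2, -224.6]), array([51.2,  3.7]), np.float64(8.0)]
bar x [-0.0869 -0.0707 -0.0549]
flange x [-0.093  -0.0896 -0.0862]
tcp [ 0.6252 -0.2524  0.1235] tooly deg 96.5 toolx [-0. -0. -1.] tool d [ 0.0905 -0.0001  0.0021] norm 0.091
yaw (after/before; sign for tool x down)  0.002
```

Call:
move_arm(steps=[0,0,0.002,0,0.062,0.03,0,0,0,0.062,0.03,0,0,0,0.062,0.03,0,0,0,0.062,0,0,0,0,0.062], newtons=40)

```text
clock: 52.65
ee_pos: [0.6235, -0.2527, 0.0285]
eef_rot: [-0.039, 0.709, 0.041, 0.703]
contact_force: [-0.7, -0.6, -0.6]
width: 0.729
```

Call:
move_arm(steps=[0,0,0,0,0.03,0,0,0,0,0.03,0,0,0,0,0.03,0,0,0,0,0.03])

```text
clock: 53.05
ee_pos: [0.6284, -0.2527, 0.0344]
eef_rot: [-0.04, 0.705, 0.04, 0.707]
contact_force: [-0.3, 0.2, 1.9]
width: 0.507
```

Call:
move_arm(steps=[-0.01,0,0,0,0.03,-0.02,0,0,0,0.03,-0.04,0,0,0,0.03,-0.04,0,0,0,0.03,0,0,0,0,0.03])

```text
clock: 53.55
ee_pos: [0.6316, -0.2523, 0.1516]
eef_rot: [-0.042, 0.702, 0.039, 0.71]
contact_force: [1.8, 0.3, -1.4]
width: 0.505
```

Call:
move_arm(steps=[0,0,0,0,0.03,0,0,0,0,0.03])

```text
clock: 53.75
ee_pos: [0.6267, -0.2525, 0.1423]
eef_rot: [-0.04, 0.707, 0.04, 0.705]
contact_force: [-0.7, -0.2, -2.0]
width: 0.509
```

```bash
python3 - <<'E'
from h import *
s=st();f=grab('wrist');inhand(f,s)
# knob extension from held-block view, tool frame
P=pts(f);M=R.from_quat(s['eef_rot']).as_matrix();T=(P-np.array(s['ee_pos']))@M
m=(abs(T[...,1])<.008)&(T[...,2]<-.03)&(T[...,2]>-.12)&(T[...,0]>-.02)&(T[...,0]<-.005)
q=T[m]
for z in range(-100,-28,4):
    k=abs(q[:,2]*1000-z)<2; print(z,k.sum(),np.round(np.percentile(q[k][:,0],10)*1000,1) if k.any() else '',end=' | ')
print();plan(.4465,-.152,.15,np.radians(90))
E
```

```text
{'clock': 53.75, 'q': [1.0305, 0.6352, -1.0016, 1.4626, 0.5397, 1.3396, 1.6779], 'ee_pos': [0.6267, -0.2525, 0.1423], 'eef_rot': [-0.04, 0.7067, 0.04, 0.7053], 'contact_force': [-0.7104, -0.1606, -1.9694], 'width': 0.5086}
top over TCP 0.0255 yz rect mm ((-0.06374168395996094, -1.2167510986328125), (44.98119354248047, 56.51853942871094), 89.74700927734375) z range [-0.0233  0.0204] y range [-0.0234  0.0231]
-100 0  | -96 0  | -92 25 -18.4 | -88 385 -19.6 | -84 398 -19.2 | -80 304 -14.2 | -76 277 -14.2 | -72 309 -14.2 | -68 279 -14.2 | -64 272 -14.2 | -60 267 -14.2 | -56 261 -14.3 | -52 164 -13.3 | -48 165 -11.0 | -44 165 -10.7 | -40 158 -10.9 | -36 158 -10.9 | -32 152 -10.9 | 
tcp [ 0.6265 -0.2525  0.1417] tooly deg 96.5 toolx [-0.003  0.    -1.   ] tool d [-0.0078  0.1202 -0.1675] norm 0.206
yaw (after/before; sign for tool x down)  0.113
```

Call:
move_arm(steps=[-0.0016,0.024,-0.0335,0,0.03,-0.0016,0.024,-0.0335,0,0.03,-0.0016,0.024,-0.0335,0,0.03,-0.0016,0.024,-0.0335,0,0.03,-0.0016,0.024,-0.0335,0,0.03])

```text
clock: 54.3
ee_pos: [0.4455, -0.1508, 0.1492]
eef_rot: [-0.039, 0.707, 0.041, 0.705]
contact_force: [-0.4, -0.2, 2.3]
width: 0.51
```

Call:
move_arm(steps=[0,0,0,0.113,0.03,0,0,0,0,0.03,0.04,0,0,0,0.03,0.025,0,0,0,0.03,0,0,0,0,0.03])

```text
clock: 54.8
ee_pos: [0.4454, -0.1501, 0.0824]
eef_rot: [0.001, 0.709, 0.004, 0.705]
contact_force: [-0.4, 0.9, -1.8]
width: 0.509
```

Call:
move_arm(steps=[0,0,0,0,0.03,0,0,0,0,0.03])

```text
clock: 55.0
ee_pos: [0.4493, -0.1517, 0.0871]
eef_rot: [-0.001, 0.706, 0.001, 0.708]
contact_force: [-0.0, 0.7, -2.5]
width: 0.506
```

```bash
python3 - <<'E'
from h import *
s=st();plan(.4465,-.152,.025,np.radians(90))
E
```

```text
{'clock': 55.0, 'q': [1.4056, 0.2573, -1.2284, 2.0139, 0.2781, 1.0544, 1.6214], 'ee_pos': [0.4493, -0.1517, 0.0871], 'eef_rot': [-0.0005, 0.7063, 0.001, 0.7079], 'contact_force': [-0.0104, 0.7499, -2.4613], 'width': 0.5063}
tcp [ 0.4493 -0.1517  0.0871] tooly deg 90.1 toolx [ 0.002  0.001 -1.   ] tool d [ 0.0621 -0.0004 -0.0029] norm 0.062
yaw (after/before; sign for tool x down)  0.002
```

Call:
move_arm(steps=[0.03,0,-0.002,0,0.03,0.02,0,0,0,0.03,0.01,0,0,0,0.03,0,0,0,0,0.03,0.003,0,0,0,0.03])

```text
clock: 55.5
ee_pos: [0.4471, -0.1524, 0.0242]
eef_rot: [-0.001, 0.706, -0.0, 0.708]
contact_force: [-0.0, -0.2, -2.2]
width: 0.508
```

Call:
move_arm(steps=[0.0015,0,0,0,0.03,0.0005,0,0,0,0.03,0,0,0,0,0.03])

```text
clock: 55.8
ee_pos: [0.4467, -0.1526, 0.0223]
eef_rot: [-0.001, 0.707, -0.001, 0.708]
contact_force: [-1.1, 0.7, 5.3]
width: 0.51
```

```bash
python3 - <<'E'
from h import *
st()
E
```

```text
{'clock': 55.8, 'q': [1.2865, 0.3704, -1.1234, 2.0709, 0.4158, 0.9453, 1.5095], 'ee_pos': [0.4467, -0.1526, 0.0223], 'eef_rot': [-0.0005, 0.7066, -0.0005, 0.7076], 'contact_force': [-1.0513, 0.6622, 5.3319], 'width': 0.5097}
```

Call:
move_arm(steps=[0,0,0,0,0.05,0,0,0,0,0.055,0,0,0,0,0.055,0,0,0,0,0.055])

```text
clock: 56.2
ee_pos: [0.4457, -0.1522, 0.021]
eef_rot: [-0.0, 0.707, -0.0, 0.707]
contact_force: [-0.4, -0.2, 0.2]
width: 0.647
```

Call:
move_arm(steps=[-0.02,0,0,0,0.055,-0.04,0,0,0,0.055,-0.04,0,0,0,0.055,-0.04,0,0,0.0,0.055,-0.04,0,0,0,0.055])

```text
clock: 56.7
ee_pos: [0.4456, -0.1515, 0.202]
eef_rot: [-0.0, 0.707, 0.001, 0.707]
contact_force: [-0.2, -2.4, -0.6]
width: 0.649
```

Call:
move_arm(steps=[0,0,0.03,0,0.055,0,0,0.03,0,0.055,0,0,0.03,0,0.055,0,0,0,0,0.055,0,0,0,0,0.055])

```text
clock: 57.2
ee_pos: [0.5311, -0.1507, 0.2008]
eef_rot: [-0.0, 0.708, 0.002, 0.706]
contact_force: [0.1, 0.3, -1.4]
width: 0.648
```

```bash
python3 - <<'E'
from h import *
s=st();f=grab('wrist');save(f,'w10');P=pts(f);comps(P,(.39,.52,-.35,-.10),.043,.053)
q=P[(P[...,0]>.33)&(P[...,0]<.42)]
for y in(-.2915,-.2225,-.152):
    k=q[(abs(q[:,1]-y)<.007)&(q[:,2]>.033)&(q[:,2]<.039)];fl=q[(abs(q[:,1]-y)<.012)&(q[:,2]>.0395)&(q[:,2]<.045)]
    print(y,'bar',np.round(np.percentile(k[:,0],[2,98]),4),'flange',np.round(np.percentile(fl[:,0],[2,50,98]),4))
b=grab('scene');save(b,'s9')
E
```

```text
{'clock': 57.2, 'q': [1.2628, 0.3576, -1.2362, 1.7065, 0.3453, 1.3299, 1.5352], 'ee_pos': [0.5311, -0.1507, 0.2008], 'eef_rot': [-0.0005, 0.7079, 0.002, 0.7063], 'contact_force': [0.1336, 0.2766, -1.4423], 'width': 0.6481}
1689 z 0.0479 rect [array([ 446.4, -222.6]), array([42.9, 44.5]), np.float64(0.1)]
1465 z 0.048 rect [array([ 445.8, -152.6]), array([44. , 43.8]), np.float64(90.0)]
1401 z 0.0478 rect [array([ 459.2, -286.1]), array([45.6, 44. ]), np.float64(87.7)]
-0.2915 bar [0.3724 0.4165] flange [0.3707 0.3739 0.3768]
-0.2225 bar [0.3638 0.414 ] flange [0.3577 0.3607 0.3641]
-0.152 bar [0.3636 0.4117] flange [0.3574 0.361  0.3638]
```

View pics/w10.png

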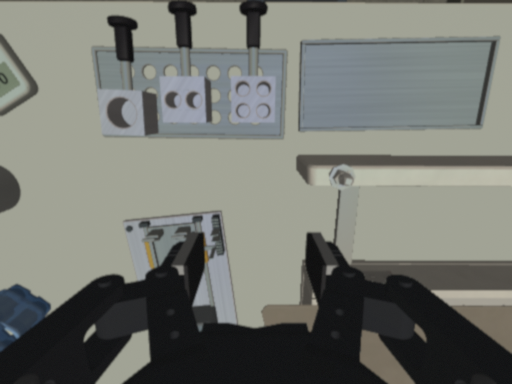

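The wrist view shows all three blocks upright in the perforated, wire-railed tray at (122,110), (185,98) and (253,98), and the solid-lip tray empty. The cradle is home at (175,235). The one-well block has moved about 13 mm from where I left it, but it is inside the rail. I'll check that it stands flat, then hand in.

```bash
python3 - <<'E'
from h import *
P=pts(arm.grab_frame('wrist'))
for c in((.4592,-.2861),(.4464,-.2226),(.4458,-.1526)):
    q=P[(abs(P[...,0]-c[0])<.02)&(abs(P[...,1]-c[1])<.02)&(P[...,2]>.04)&(P[...,2]<.056)]
    k=np.linalg.lstsq(np.c_[q[:,:2],np.ones(len(q))],q[:,2],rcond=None)[0];print('tilt deg',np.round(np.degrees(k[:2]),2),round(np.median(q[:,2]),4))
comps(P,(.39,.52,-.35,-.10),.043,.053)
print(arm.job_done())
E
```

```text
tilt deg [0.02 1.44] 0.0477
tilt deg [0.2  0.61] 0.0479
tilt deg [0.57 0.07] 0.0479
1685 z 0.0479 rect [array([ 446.3, -222.5]), array([44.2, 43.1]), np.float64(90.0)]
1449 z 0.048 rect [array([ 446.2, -152.7]), array([43.1, 44.1]), np.float64(0.1)]
1387 z 0.0477 rect [array([ 459.1, -286.2]), array([45.2, 44.2]), np.float64(87.7)]
the job is handed in; nothing more can be done
None
```

All three blocks failed the proof test: each knob slipped at about 5.5–6 N, before the pointer reached the first fin. I tested them in order (one well, two wells, four wells), let the cradle back home after each pull, and stood all three in the perforated, wire-railed tray. The solid-lip tray is empty because no knob held. The job is handed in.

**Last checks:**
- **Blocks:** All three stand in the wire tray with tops at z ≈ 0.048 m. Fitted tilt is under 1° for two of them and 1.4° for the one-well block.
- **Gauge:** The cradle measured at its rest position after each test, and the pull never came near the overload mark.
- **Arm:** It ended clear of everything, at about 0.2 m height.

**Not clean or in disagreement:**
- **Slip distance:** I could not confirm a full centimetre on every knob. The scene camera first gave 11.5–11.8 mm during the pulls, but that figure was biased. Correcting it gives about 10.2–10.5 mm, and the wrist views give 9.2–10.5 mm. The four-well block is the least certain, at 9.2–10.6 mm depending on the view.
- **One-well block moved:** After I placed it, it shifted about 13 mm and turned about 2° in its tray. This was either the announced knock or an unnoticed touch by the gripper. It is still upright inside the rail, so I left it there.

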